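# Sort two pulley wheels from slanting pegs onto their rows

## Robot

A 7-joint arm with a two-finger parallel gripper is mounted at the origin on the work surface. World frame = base frame: x ahead of the robot, y to its left, z up, the work surface at z = 0. Lengths are in m, angles in rad, forces in N, time in s.
With the tool pointing down it reaches from about 0.4 to 0.875 m from the base axis. Payload 19.3 kg.
Tool frame: the origin (TCP) lies at the very end of the fingers, on their centre line; the grasp point (between the pads) lies 19 mm behind it; z points along the fingers, y is the direction in which the jaws open and shut (so a half turn about z gives the same grasp; the last joint's range is limited). The gripper opens to 85 mm and grips with 20 to 120 N. Pads are 22 mm wide; open, the fingers measure 114 mm over their backs; the gripper's body (76 mm by 85 mm) begins 54 mm behind the grasp point. The pads swing forward as they close: fully open they stand 13 mm farther back than shut.
Start: joints at [1.177, 0.521, -0.036, 1.599, 0.021, 1.021, -0.113], TCP at [0.199, -0.593, 0.231] pointing down, gripper open.
Joint ranges: [-2.91, 2.91], [-0.3, 2.13], [-1.5, 1.42], [0.17, 2.43], [-1.26, 4.41], [0.16, 1.93], [-2.52, 2.52]. Speed limits (rad/s): [1.89, 1.89, 2.39, 2.39, 3.01, 3.01, 3.01].

## Interface

Orientations are given as [roll, pitch, yaw] about the fixed x, y, z axes, in that order (R = Rz(yaw) Ry(pitch) Rx(roll)).
In Python, from workcell import bot gives the robot as it stands.
- The arm moves only by the tool carry_out, never from a script. Its argument "targets" is a list of rows, each a list of 7 numbers: the shift along the tool's x, y, z in mm, then the turn, a rotation vector about the tool's x, y, z in units of 6 degrees (1.0 is 6 degrees), then the closure in counts, from 0 (fully open) to 255 (shut). A call has 1 to 5 rows; each row shifts and turns the commanded pose from where the row before left it, along the tool's axes as they then stand; what a row does not reach is not made up. A row lasts 1/12 s, in which the tool goes at most 41.7 mm and 7.16 degrees, less where a joint would pass 70% of its speed; a pose out of reach is approached as far as the arm can. A call is refused whole if a number of a shift passes 41.7 or a number of a turn 1, either way. A call with a gripper value outside its range is refused whole. The fingers move at their own pace and stop on an object; "force" is the grip in N (left out, the last holds). Time passes only in rows, so rows that do not move let the fingers close. It gives the time, the measured TCP pose, the force and the opening at its end, in the units of the state.
- bot.observe(): the state, without advancing time (a new reading comes with each control period).
- bot.grab_frame(name): name is "side" or "top" or "wrist"; returns a dict with "color" (420x560x3 uint8, red, green, blue), "z_map" (420x560 float32, m along the optical axis (not along the pixel's ray), 0 where there is no reading), "K" (3x3 intrinsics, pixels), "cam_to_world" (4x4, takes a point from camera to world coordinates); the wrist camera has in their place "T_tool_cam" (4x4, takes a point from camera to tool coordinates, whose origin is the TCP and whose axes are the flange's). Camera axes: x right, y down, z forward; pixel columns grow to the right and rows downward; lengths in m; the calibration is good to about 2 mm. A picture is of the moment at which its call begins: read the wrist's pose just before it.
- bot.job_done(): hands the job in, once; it reports no verdict.
The state is a dict: "clock": time; "qpos": joint angles; "qd": joint speeds; "joint_efforts": joint torques, N m; "position": TCP position; "tool_rot": TCP orientation; "force": force on the tool from outside, world axes, zero at the start; "moment": the same for the moment, N m; "grip_width": finger opening in m.
Only numpy, scipy, OpenCV 4.12 (cv2) and the standard library are available. Lean on these libraries where they do the work, as an engineer would, in place of code of your own. Each camera call takes 0.05 s, during which the arm holds its last target. There are 200 camera calls.

## Task

Two grey pulley wheels, a larger and a smaller one, hang on the slanting pegs under the parts cabinet's half-raised flap. Lift each wheel up and off its peg without dropping it or bumping the flap, slip it onto the free post of the row whose bolted sample wheel is the same size, and press it gently down until the stiff red collar under it is fully home on the wooden base. Leave both wheels lying flat there, released, and leave the button strip, the chrome arc and the brass plate where they are.

Things in the scene. Friction and masses are not known exactly. Their poses are not given: they have to be found in the camera images.
- pulley_large: The larger grey steel pulley wheel, 60 mm outer diameter, about 0.22 kg. 16 mm thick, straight outer rim to grip, 15 mm bore. Hangs on either peg. Origin: centre of the bore on its underside face (towards the peg's foot); z: the wheel's axis, away from the peg's foot; x, y meaningless.
- pulley_small: The smaller grey steel pulley wheel, 48 mm outer diameter, about 0.14 kg. 16 mm thick, straight outer rim to grip, 15 mm bore. Hangs on either peg. Origin: centre of the bore on its underside face (towards the peg's foot); z: the wheel's axis, away from the peg's foot; x, y meaningless.
- row_large: Row for the larger (60 mm) wheels: fixed wooden base 170 x 40 x 15 mm; origin: centre of its underside, x along the row, z up. Sample at local x = +45 mm. Free post: 12 mm thick, rounded tip 54 mm above the base's top, on the centre line (y = 0), clamped in a slot anywhere from x = -59 to -31 mm: not measured, find it by touch or sight. Wheel home: underside at z = 29 mm.
- row_small: Row for the smaller (48 mm) wheels: fixed wooden base 170 x 40 x 15 mm; origin: centre of its underside, x along the row, z up. Sample at local x = +45 mm. Free post: 12 mm thick, rounded tip 54 mm above the base's top, on the centre line (y = 0), clamped in a slot anywhere from x = -59 to -31 mm: not measured, find it by touch or sight. Wheel home: underside at z = 29 mm.
- sample_large (a point): The 60 mm row's sample wheel, bolted; point at the centre of its underside; z up. The row's free post carries, like the sample's, a red collar (22 mm diameter, 14 mm tall); on the free post it slides with a drag of about 5 N and starts 5 to 16 mm above the base. Home: collar down on the base, wheel resting on it.
- sample_small (a point): The 48 mm row's sample wheel, bolted; point at the centre of its underside; z up. The row's free post carries, like the sample's, a red collar (22 mm diameter, 14 mm tall); on the free post it slides with a drag of about 5 N and starts 5 to 16 mm above the base. Home: collar down on the base, wheel resting on it.
- cabinet: Green steel parts cabinet, fixed, 160 deep (x) x 260 wide (y) x 305 mm tall (z). Origin: centre of its underside; front face at local x = -80 mm. Two pegs rise from the front at local y = +60 and -60, z = 70 mm. The open bay above z = 225 mm is partly covered by the flap.
- peg_a (a point): Cabinet peg at local y = +60 mm: point on its axis where a hanging wheel's underside rests on the peg's black collar (22 mm diameter). Axes as the cabinet's. The 12 mm steel peg points along local (-0.588, 0, 0.809), 36 degrees from vertical; it is 102 mm long, this point 66 mm from the front face; rounded tip 36 mm beyond this point.
- peg_b (a point): The same on the cabinet's other peg, at local y = -60 mm.
- flap_edge (a point): Middle of the free edge of the flap: steel plate 256 mm wide, 55 mm long, 4 mm thick, hinged along the cabinet's front top edge (cabinet local x = -82, z = 302 mm). It stands half raised over the pegs and blocks a straight-down reach to the wheels; a light bump turns it.
- button_strip: Bystander: ivory plastic strip of six selector buttons, 130 x 32 x 21 mm, long along its x; origin at the centre of its underside.
- arc_cover: Bystander: chrome light cover, a 26 mm thick bar bent in a 120 degree arc of 85 mm radius, lying flat; origin on the table at the inner side, 38 mm from the arc's outer mid-point along its x.
- escutcheon: Bystander: round brass escutcheon plate, 68 mm diameter, 11 mm high; origin at the centre of its underside.
Mind the look-alikes: they are no part of the job. Leave any blue look-alike of the pulley_small alone. Leave any purple look-alike of the pulley_large alone.

How it is judged:
On the way, in this order (a step that is already met when the one before it is completed fails the run):
1. one of the wheels is lifted clear of its peg (((distance of pulley_large from where it was at the start of the episode above 0.05 m and height (world z) of pulley_large above 0.13 m) or (distance of pulley_small from where it was at the start of the episode above 0.05 m and height (world z) of pulley_small above 0.13 m))), for 0.1 s.
2. one of the wheels is pressed home on its own row (((y of pulley_large in the frame of row_large between -0.004 and 0.004 m and x of pulley_large in the frame of row_large between -0.066 and -0.024 m and z of pulley_large in the frame of row_large between 0.025 and 0.0315 m and angle between pulley_large's own z axis and vertical below 0.12 rad) or (y of pulley_small in the frame of row_small between -0.004 and 0.004 m and x of pulley_small in the frame of row_small between -0.066 and -0.024 m and z of pulley_small in the frame of row_small between 0.025 and 0.0315 m and angle between pulley_small's own z axis and vertical below 0.12 rad))), for 0.2 s.
3. both wheels are pressed home on their own rows (y of pulley_large in the frame of row_large between -0.004 and 0.004 m and x of pulley_large in the frame of row_large between -0.066 and -0.024 m and z of pulley_large in the frame of row_large between 0.025 and 0.0315 m and angle between each of pulley_large, pulley_small's own z axis and vertical below 0.12 rad and y of pulley_small in the frame of row_small between -0.004 and 0.004 m and x of pulley_small in the frame of row_small between -0.066 and -0.024 m and z of pulley_small in the frame of row_small between 0.025 and 0.0315 m), for 0.2 s.
At the end, for the whole second after the job is handed in: Each wheel is on the free post of its own row: within 4 mm of the row's centre line, 24 to 66 mm from the row's middle on the free post's side, flat within 0.12 rad, underside 25 to 31.5 mm above the shelf (29 mm with the collar fully home), released and at rest (all of step 3 and linear speed of each of pulley_large, pulley_small below 0.02 m/s); the robot touches nothing.
It fails at once if a wheel is dropped to the shelf (its underside centre under 24 mm) (height (world z) of any of pulley_large, pulley_small below 0.024 m).
It fails at once if the flap's edge is pushed more than 20 mm from where it stood (distance of flap_edge from where it was at the start of the episode above 0.02 m).
It fails at once if a row is pressed with more than 60 N (contact force between any of row_large, row_small and anything else above 60 N).
It fails at once if a bystander is moved more than 20 mm (distance of any of button_strip, arc_cover, escutcheon from where it was at the start of the episode above 0.02 m).
It also fails if it takes over 72 s, if anything falls off the work surface, if the arm or the gripper's body presses on something with over 40 N, if the wrist force passes 120 N, or if a joint passes its speed limit or range.

## Working session

There is one attempt and no reset: what is moved stays moved. The work goes in short steps, Python scripts to look and compute and a tool call to move; the robot and the scene stay as the last step left them, time stands still between calls to the robot, and variables do not carry over. Pictures are saved under pics/ and viewed, about 8 in all and at most 12, crops included, and the job is handed in when it is done.

Besides the shell and the picture viewer there is one more tool, called as name(argument=value, ...), one argument or row to a line, values as JSON. carry_out: Moves the arm, as the interface text tells. Its arguments: {"type":"object","properties":{"targets":{"type":"array","items":{"type":"array","items":{"type":"number"}}},"force":{"type":"number"}},"required":["targets"]}

```bash
ls; mkdir -p pics; python3 - <<'E'
from workcell import bot
import cv2,numpy as np
s=bot.observe();print({k:np.round(v,3) for k,v in s.items()})
ims=[]
for n in("side","top"):
    f=bot.grab_frame(n);np.savez(f"{n}0.npz",**f);ims.append(f["color"][...,::-1])
    print(n,f["K"].round(1).tolist(),f["cam_to_world"].round(3).tolist())
    cv2.imwrite(f"pics/{n}0.png",cv2.resize(f["color"][...,::-1],(784,588)))
E
```

```text
pics
{'clock': np.float64(0.0), 'qpos': array([ 1.177,  0.522, -0.036,  1.6  ,  0.021,  1.021, -0.113]), 'qd': array([-0.001,  0.001, -0.001,  0.001,  0.   , -0.001,  0.   ]), 'joint_efforts': array([-0.0000e+00, -9.2713e+01,  1.9790e+00, -3.6995e+01,  1.8000e-02,
        8.0000e-03, -0.0000e+00]), 'position': array([ 0.199, -0.592,  0.231]), 'tool_rot': array([-3.14 ,  0.   ,  0.324]), 'force': array([-0.444, -0.436, -0.026]), 'moment': array([-0.003,  0.002,  0.049]), 'grip_width': np.float64(0.086)}
side [[416.0, 0.0, 280.9], [0.0, 416.0, 207.3], [0.0, 0.0, 1.0]] [[-0.938, -0.254, 0.236, 0.348], [-0.346, 0.714, -0.608, 0.574], [-0.015, -0.652, -0.758, 0.864], [0.0, 0.0, 0.0, 1.0]]
top [[525.9, 0.0, 277.9], [0.0, 525.9, 213.2], [0.0, 0.0, 1.0]] [[-0.004, -0.996, 0.093, 0.454], [-1.0, 0.006, 0.02, -0.013], [-0.021, -0.093, -0.995, 1.62], [0.0, 0.0, 0.0, 1.0]]
```

View pics/side0.png

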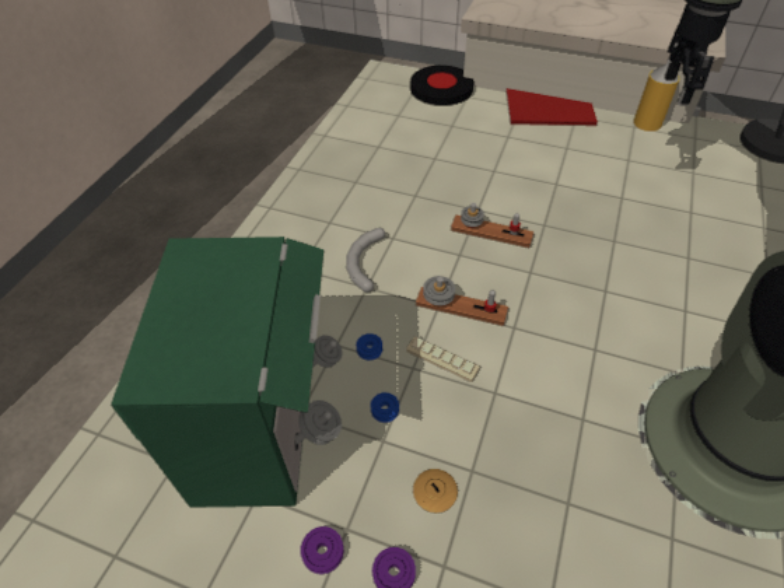

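View pics/top0.png

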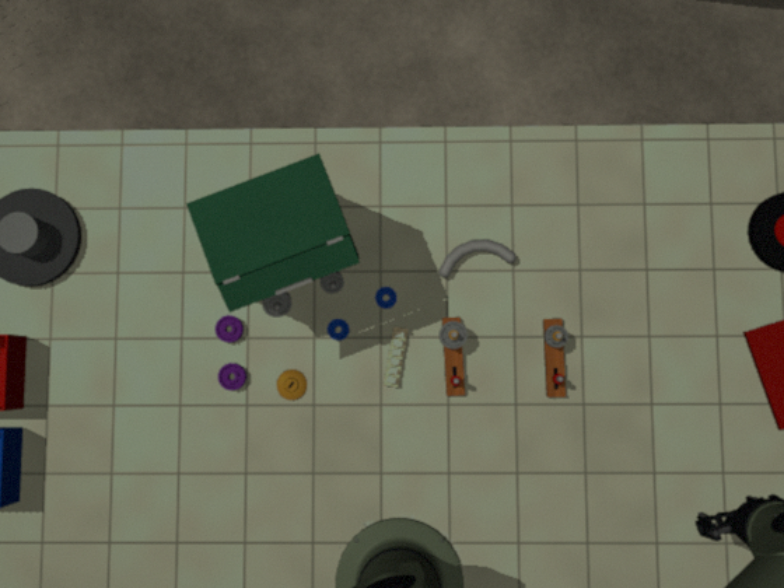

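The side view shows the grey wheels on the pegs at about (325,350) and (320,420). The rows are at (490,230) for the smaller sample and (462,305) for the larger one. The top view shows the free posts at about (456,380) and (559,380).

```bash
cat > h.py <<'E'
import numpy as np,cv2
from scipy.spatial.transform import Rotation as R
def cloud(f,T):
    K=f["K"];z=f["z_map"];v,u=np.mgrid[:z.shape[0],:z.shape[1]]
    P=np.stack([(u-K[0,2])/K[0,0]*z,(v-K[1,2])/K[1,1]*z,z],-1)
    return P@T[:3,:3].T+T[:3,3]
def pix(f,T,P):
    c=(np.atleast_2d(P)-T[:3,3])@T[:3,:3];return (c/c[:,2:])[:,:2]@f["K"][:2,:2].T+f["K"][:2,2]
def toolT(s):
    T=np.eye(4);T[:3,:3]=R.from_euler('xyz',s["tool_rot"]).as_matrix();T[:3,3]=s["position"];return T
def wristT(f,s): return toolT(s)@f["T_tool_cam"]
def ray(f,T,uv,z):   # ray onto plane height z
    d=T[:3,:3]@np.linalg.solve(f["K"],[uv[0],uv[1],1]);return T[:3,3]+d*(z-T[2,3])/d[2]
def tri(o1,d1,o2,d2):
    A=sum(np.eye(3)-np.outer(d,d)/(d@d) for d in(d1,d2));b=sum((np.eye(3)-np.outer(d,d)/(d@d))@o for o,d in((o1,d1),(o2,d2)))
    return np.linalg.solve(A,b)
def hsv(f): return cv2.cvtColor(np.ascontiguousarray(f["color"]),cv2.COLOR_RGB2HSV)
def blobs(m,mn=8):
    n,l,st,c=cv2.connectedComponentsWithStats(m.astype(np.uint8));return [(c[i],st[i,4],l==i) for i in range(1,n) if st[i,4]>=mn]
E
python3 - <<'E'
from h import *
for n in("top","side"):
    f=np.load(n+"0.npz");T=f["cam_to_world"];P=cloud(f,T);H=hsv(f);z=P[...,2];ok=f["z_map"]>0
    h,s,v=H[...,0],H[...,1],H[...,2]
    print(n)
    g=ok&(h>50)&(h<90)&(s>90)
    for nm,m in(("cabtop",g&(abs(z-.305)<.008)),("green flap z hi",g&(z>.2)&(z<.296)),("green>.312",g&(z>.312))):
        for c,a,l in blobs(m,60):
            Q=P[l];r=cv2.minAreaRect((Q[:,:2]*1000).astype(np.float32));print(nm,a,Q.min(0).round(3),Q.max(0).round(3),"rect",np.round(r[0],1),np.round(r[1],1),round(r[2],1),cv2.boxPoints(r).round().tolist())
    w=ok&(h>3)&(h<16)&(s>100)&(P[...,0]<.7)&(P[...,0]>.2)&(z>.005)&(z<.03)&(abs(P[...,1]+.15)<.3)
    for c,a,l in blobs(w,40):
        Q=P[l];r=cv2.minAreaRect((Q[:,:2]*1000).astype(np.float32));print("wood",c.round(),a,np.median(Q[:,2]).round(4),np.round(r[0],1),np.round(r[1],1),round(r[2],1))
    w=ok&((h<3)|(h>172))&(s>120)&(P[...,0]<.7)&(P[...,0]>.2)&(abs(P[...,1]+.15)<.3)
    for c,a,l in blobs(w,5): print("red",c.round(1),a,np.median(P[l],0).round(4))
    gr=ok&(s<45)&(v>50)&(z>.08)&(z<.2)&(P[...,0]>.4)
    for c,a,l in blobs(gr,30): print("grey",c.round(1),a,np.median(P[l],0).round(4),P[l].min(0).round(3),P[l].max(0).round(3))
E
```

```text
top
cabtop 6788 [0.585 0.082 0.297] [0.843 0.382 0.313] rect [712.  230.2] [188.7 257.2] 21.2 [[578.0, 316.0], [670.0, 76.0], [846.0, 144.0], [754.0, 384.0]]
green flap z hi 1033 [0.561 0.073 0.274] [0.677 0.315 0.296] rect [618.5 194.5] [ 36.5 251.9] 19.5 [[559.0, 307.0], [643.0, 70.0], [678.0, 82.0], [594.0, 319.0]]
wood [393. 230.] 69 0.0147 [ 548.5 -333.3] [24.5 38.4] 10.8
wood [396. 265.] 418 0.0153 [ 448.5 -337.5] [115.1  43.1] 0.9
wood [324. 265.] 371 0.015 [ 446.5 -119.5] [104.3  38.1] 2.7
red [396.8 270. ] 20 [ 0.4321 -0.3334  0.0423]
red [324.2 271.2] 16 [ 0.4283 -0.1184  0.0358]
grey [236.2 203.3] 105 [0.6205 0.1354 0.1338] [0.607 0.114 0.116] [0.644 0.161 0.158]
grey [197.1 218.2] 229 [0.5785 0.2473 0.1353] [0.559 0.219 0.113] [0.61  0.276 0.156]
side
cabtop 12381 [0.587 0.082 0.297] [0.845 0.383 0.309] rect [715.2 230.5] [182.8 262.4] 20.6 [[583.0, 321.0], [676.0, 76.0], [847.0, 140.0], [754.0, 386.0]]
green flap z hi 1988 [0.56  0.072 0.279] [0.677 0.315 0.296] rect [619.4 194. ] [ 32.8 254.7] 20.8 [[559.0, 307.0], [649.0, 69.0], [680.0, 81.0], [590.0, 319.0]]
green flap z hi 2870 [0.606 0.286 0.2  ] [0.755 0.383 0.296] rect [688.1 335.6] [158.1  47.1] 21.4 [[606.0, 329.0], [623.0, 285.0], [770.0, 343.0], [753.0, 386.0]]
wood [353. 166.] 520 0.0137 [ 477.2 -336.3] [168.5  45.2] 1.9
wood [334. 220.] 602 0.014 [ 480.8 -115.1] [169.4  47.8] 4.6
red [367.3 161.9] 30 [ 0.4304 -0.3315  0.0399]
red [349.7 219.2] 43 [ 0.4256 -0.1148  0.031 ]
grey [373.   38.1] 1484 [ 0.5463 -0.8989  0.1142] [ 0.4  -0.91  0.08] [ 0.715 -0.882  0.182]
grey [232.8 251.1] 374 [0.6279 0.1386 0.1362] [0.609 0.11  0.094] [0.653 0.159 0.157]
grey [218.8 305.3] 1231 [0.6025 0.261  0.1356] [0.561 0.216 0.08 ] [0.644 0.314 0.199]
```

```bash
cat >> h.py <<'E'
def plan(s,pos,rpy,step=38.,n=None):
    """print rows (tool axes, mm / 6deg units) from the measured pose to pos,rpy"""
    r0=R.from_euler('xyz',s["tool_rot"]);r1=R.from_euler('xyz',rpy);p0=np.array(s["position"]);d=np.array(pos)-p0
    w=(r0.inv()*r1).as_rotvec()
    N=n or int(max(np.ceil(np.linalg.norm(d)*1000/step),np.ceil(np.abs(np.degrees(w)).max()/5.7),1))
    print(N,"rows, turn each",(np.degrees(w)/6/N).round(3).tolist())
    tot=[ (r0*R.from_rotvec(w*i/N)).inv().apply(d/N*1000).round(1).tolist() for i in range(N)]
    if np.linalg.norm(w)<.02: print("each",tot[0])
    else: print(tot)
E
python3 - <<'E'
from h import *
from workcell import bot
s=bot.observe();f=bot.grab_frame("wrist");print(f["T_tool_cam"].round(3).tolist(),f["K"].round(0).tolist())
plan(s,[.40,-.335,.24],[np.pi,0,0.0])
E
```

```text
[[0.0, -0.956, -0.294, 0.075], [1.0, 0.0, 0.001, -0.0], [-0.001, -0.294, 0.956, -0.142], [0.0, 0.0, 0.0, 1.0]] [[369.0, 0.0, 273.0], [0.0, 369.0, 205.0], [0.0, 0.0, 1.0]]
9 rows, turn each [-0.001, 0.0, 0.344]
[[30.3, -20.0, -1.0], [29.6, -21.1, -1.0], [28.8, -22.1, -1.0], [28.0, -23.1, -1.0], [27.1, -24.1, -1.0], [26.2, -25.1, -1.0], [25.3, -26.0, -1.0], [24.4, -26.9, -1.0], [23.4, -27.8, -1.0]]
```

carry_out(
  targets=[
    [30.3, -20, -1, 0, 0, 0.344, 0],
    [29.6, -21, -1, 0, 0, 0.344, 0],
    [28.8, -22, -1, 0, 0, 0.344, 0],
    [28, -23, -1, 0, 0, 0.344, 0],
    [27, -24, -1, 0, 0, 0.344, 0],
  ],
)

```text
clock: 0.57
position: [0.3114, -0.4485, 0.2362]
tool_rot: [-3.141, 0.0, 0.142]
force: [1.6, -0.1, -0.8]
grip_width: 0.0856
```

carry_out(
  targets=[
    [26.2, -25, -1, 0, 0, 0.344, 0],
    [25.3, -26, -1, 0, 0, 0.344, 0],
    [24.4, -27, -1, 0, 0, 0.344, 0],
    [23.4, -28, -1, 0, 0, 0.344, 0],
    [0, 0, 0, 0, 0, 0, 0],
  ],
)

```text
clock: 0.98
position: [0.4047, -0.3296, 0.2404]
tool_rot: [-3.14, -0.002, 0.005]
force: [1.3, 0.7, 0.3]
grip_width: 0.0853
```

```bash
python3 - <<'E'
from h import *
from workcell import bot
s=bot.observe();print(s["position"].round(4),s["tool_rot"].round(4),s["clock"],s["qd"].round(3));f=bot.grab_frame("wrist");f.update({"pos":s["position"],"rpy":s["tool_rot"]});np.savez("w1.npz",**f)
cv2.imwrite("pics/w1.png",f["color"][...,::-1])
plan(s,[.40,-.12,.24],[np.pi,0,0.0])
E
```

```text
[ 0.4047 -0.3296  0.2404] [-3.1396e+00 -1.7000e-03  5.0000e-03] 0.9833 [ 0.081  0.007  0.058 -0.004  0.014  0.001  0.176]
6 rows, turn each [-0.003, -0.003, 0.008]
each [-0.6, -34.9, 0.1]
```

View pics/w1.png

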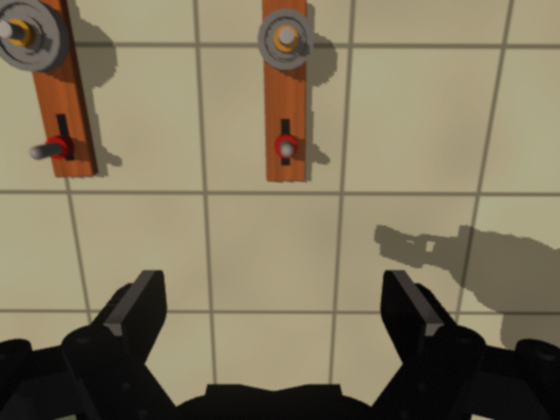

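The wrist view shows the small row at centre, with its post tip at about (287,148) and collar at (286,145). The large row is at left, with its tip at (38,152).

carry_out(
  targets=[
    [-0.6, -35, 0, 0, 0, 0, 0],
    [-0.6, -35, 0, 0, 0, 0, 0],
    [-0.6, -35, 0, 0, 0, 0, 0],
    [-0.6, -35, 0, 0, 0, 0, 0],
    [-0.6, -35, 0, 0, 0, 0, 0],
  ],
)

```text
clock: 1.45
position: [0.3965, -0.1598, 0.2402]
tool_rot: [3.141, 0.0, -0.001]
force: [1.7, 0.5, 0.1]
grip_width: 0.0854
```

carry_out(
  targets=[
    [-0.6, -35, 0, 0, 0, 0, 0],
    [0, 0, 0, 0, 0, 0, 0],
    [0, 0, 0, 0, 0, 0, 0],
  ],
)

```text
clock: 1.7
position: [0.3966, -0.1249, 0.2405]
tool_rot: [3.141, -0.0, 0.002]
force: [-0.4, -1.3, -0.3]
grip_width: 0.0854
```

```bash
python3 - <<'E'
from h import *
from workcell import bot
s=bot.observe();print(s["position"].round(4),s["tool_rot"].round(4),s["clock"],s["qd"].round(3));f=bot.grab_frame("wrist");f.update({"pos":s["position"],"rpy":s["tool_rot"]});np.savez("w2.npz",**f)
cv2.imwrite("pics/w2.png",f["color"][...,::-1])
for n in("w1","w2"):
    f=dict(np.load(n+".npz"));T=wristT(f,{"position":f["pos"],"tool_rot":f["rpy"]});P=cloud(f,T);H=hsv(f);h,sa,v=[H[...,i] for i in range(3)];z=P[...,2];ok=f["z_map"]>0
    print(n)
    w=ok&(h>3)&(h<16)&(sa>100)&(z<.03)
    for c,a,l in blobs(w,300):
        Q=P[l];r=cv2.minAreaRect((Q[:,:2]*1000).astype(np.float32));print("wood",c.round(),a,np.median(Q[:,2]).round(4),np.round(r[0],1),np.round(r[1],1),round(r[2],1))
    w=ok&((h<3)|(h>172))&(sa>120)&(z<.06)
    for c,a,l in blobs(w,20): print("red",c.round(1),a,np.median(P[l],0).round(4),P[l,2].max().round(4))
    w=ok&(z>.053)&(z<.08)&(P[...,0]<.46)&(P[...,0]>.35)
    for c,a,l in blobs(w,8): print("tip",c.round(1),a,np.median(P[l],0).round(4),P[l,2].max().round(4))
    w=ok&(z>.038)&(z<.052)&(sa<60)&(P[...,0]>.46)
    for c,a,l in blobs(w,100):
        (cx,cy),rr=cv2.minEnclosingCircle((P[l][:,:2]*1000).astype(np.float32));print("sample",c.round(1),a,np.median(P[l],0).round(4),round(cx,1),round(cy,1),round(rr,1))
E
```

```text
[ 0.3966 -0.1249  0.2405] [ 3.1414e+00 -2.0000e-04  1.9000e-03] 1.7 [ 0.036  0.017  0.034 -0.017  0.004  0.001  0.024]
w1
wood [ 66. 108.] 4990 0.0137 [ 475.6 -124.3] [ 47.4 168.7] 87.9
wood [283.   6.] 492 0.0142 [ 552.1 -338.8] [14.6 41.4] 3.1
wood [285. 121.] 4124 0.014 [ 448.3 -341.3] [119.1  41.1] 1.5
red [284.6 141.7] 135 [ 0.4376 -0.3391  0.0421] 0.0495
red [ 60.5 146.3] 221 [ 0.4308 -0.1291  0.0336] 0.0481
tip [286.  148.2] 163 [ 0.4338 -0.3403  0.0661] 0.069
tip [ 38.6 150.8] 250 [ 0.43   -0.1265  0.0643] 0.0695
sample [30.5 34.6] 2816 [ 0.523  -0.1259  0.0428] 525.4 -119.4 30.2
sample [284.7  39. ] 1959 [ 0.5223 -0.3382  0.0439] 522.6 -338.7 23.8
w2
wood [490.  97.] 5671 0.0139 [ 471.4 -344.8] [164.4  55.6] 2.7
wood [270. 111.] 3972 0.014 [ 449.1 -122.8] [111.1  40.8] 2.7
red [500.7 136. ] 375 [ 0.4334 -0.3334  0.0413] 0.0498
red [270.5 133.6] 119 [ 0.4348 -0.1221  0.0338] 0.0355
tip [520.8 139.1] 267 [ 0.4331 -0.3373  0.0643] 0.0692
tip [271.1 142.3] 162 [ 0.4305 -0.1232  0.066 ] 0.0692
sample [265.5  28.4] 3043 [ 0.5215 -0.1181  0.0432] 526.5 -118.6 29.8
sample [524.8  28.8] 1894 [ 0.5207 -0.3334  0.044 ] 522.8 -338.2 24.3
```

View pics/w2.png

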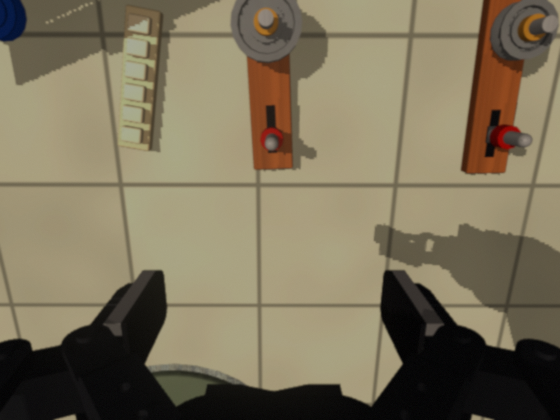

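```bash
python3 - <<'E'
from h import *
from workcell import bot
s=bot.observe();print(s["qpos"].round(3))
for n in("w1","w2"):
    f=dict(np.load(n+".npz"));T=wristT(f,{"position":f["pos"],"tool_rot":f["rpy"]})
    print(n,[ray(f,T,uv,.066).round(4) for uv in {"w1":[(286,148.2),(38.6,150.8)],"w2":[(520.8,139.1),(271.1,142.3)]}[n]])
E
```

```text
[ 0.315  0.18  -0.17   2.097  0.04   0.867 -1.45 ]
w1 [array([ 0.4337, -0.3403,  0.066 ]), array([ 0.4303, -0.1279,  0.066 ])]
w2 [array([ 0.4335, -0.3356,  0.066 ]), array([ 0.4303, -0.1233,  0.066 ])]
```

carry_out(
  targets=[
    [0, 0, -5, 0, 0, -1, 0],
    [0, 0, -5, 0, 0, -1, 0],
    [0, 0, -5, 0, 0, -1, 0],
    [0, 0, -5, 0, 0, -1, 0],
    [0, 0, -5, 0, 0, -1, 0],
  ],
)

```text
clock: 2.17
position: [0.3965, -0.1272, 0.2654]
tool_rot: [-3.142, 0.0, 0.526]
force: [-0.6, 0.0, -0.8]
grip_width: 0.085
```

carry_out(
  targets=[
    [0, 0, 0, 0, 0, -1, 0],
    [0, 0, 0, 0, 0, -1, 0],
    [0, 0, 0, 0, 0, -1, 0],
    [0, 0, 0, 0, 0, -1, 0],
    [0, 0, 0, 0, 0, -1, 0],
  ],
)

```text
clock: 2.58
position: [0.3965, -0.1272, 0.2652]
tool_rot: [-3.141, 0.0, 1.049]
force: [0.5, 0.3, 0.4]
grip_width: 0.0854
```

carry_out(
  targets=[
    [0, 0, 0, 0, 0, -1, 0],
    [0, 0, 0, 0, 0, -1, 0],
    [0, 0, 0, 0, 0, -1, 0],
    [0, 0, 0, 0, 0, -1, 0],
    [0, 0, 0, 0, 0, -1, 0],
  ],
)

```text
clock: 3.0
position: [0.3965, -0.1272, 0.2651]
tool_rot: [-3.141, 0.0, 1.573]
force: [-0.3, 0.8, 0.1]
grip_width: 0.0852
```

carry_out(
  targets=[
    [0, 0, 0, 0, 0, -1, 0],
    [0, 0, 0, 0, 0, -1, 0],
    [0, 0, 0, 0, 0, -1, 0],
    [0, 0, 0, 0, 0, -1, 0],
    [0, 0, 0, 0, 0, -1, 0],
  ],
)

```text
clock: 3.42
position: [0.3965, -0.1272, 0.2651]
tool_rot: [-3.141, -0.0, 2.097]
force: [-0.4, 0.9, -0.8]
grip_width: 0.0853
```

carry_out(
  targets=[
    [0, 0, 0, 0, 0, -1, 0],
    [0, 0, 0, 0, 0, -1, 0],
    [0, 0, 0, 0, 0, -1, 0],
    [0, 0, 0, 0, 0, -1, 0],
    [0, 0, 0, 0, 0, -1, 0],
  ],
)

```text
clock: 3.83
position: [0.3965, -0.1272, 0.2652]
tool_rot: [-3.142, -0.0, 2.62]
force: [-1.0, 0.2, 0.1]
grip_width: 0.0855
```

carry_out(
  targets=[
    [0, 0, 0, 0, 0, -1, 0],
    [0, 0, 0, 0, 0, -1, 0],
    [0, 0, 0, 0, 0, -1, 0],
    [0, 0, 0, 0, 0, -1, 0],
    [0, 0, 0, 0, 0, -1, 0],
  ],
)

```text
clock: 4.25
position: [0.3965, -0.1272, 0.2651]
tool_rot: [3.141, -0.0, -3.139]
force: [0.1, -0.0, -0.3]
grip_width: 0.0853
```

```bash
python3 - <<'E'
from h import *
from workcell import bot
s=bot.observe();print(s["position"].round(4),s["tool_rot"].round(4),s["clock"],s["qpos"].round(3))
Rt=R.from_euler('z',.363)*R.from_euler('y',-.628)*R.from_euler('x',np.pi)*R.from_euler('z',np.pi)
print(Rt.as_euler('xyz'),Rt.as_matrix().round(3).tolist())
plan(s,[.5325,.226,.212],Rt.as_euler('xyz'),step=36)
E
```

```text
[ 0.3965 -0.1272  0.2651] [ 3.1415e+00 -3.0000e-04 -3.1394e+00] 4.25 [ 0.653  0.174 -0.544  2.048  0.11   0.947  1.623]
[-3.14159265  0.628      -2.77859265] [[-0.756, -0.355, 0.549], [-0.287, 0.935, 0.209], [-0.588, -0.0, -0.809]]
11 rows, turn each [-0.098, -0.539, -0.303]
[[-12.4, 32.1, 4.8], [-13.1, 31.6, 5.9], [-13.8, 31.1, 7.0], [-14.3, 30.6, 8.1], [-14.8, 30.1, 9.2], [-15.2, 29.5, 10.4], [-15.5, 28.9, 11.5], [-15.7, 28.3, 12.7], [-15.9, 27.6, 13.9], [-15.9, 27.0, 15.1], [-15.9, 26.3, 16.2]]
```

carry_out(
  targets=[
    [-12.4, 32, 4.8, -0.1, -0.54, -0.3, 0],
    [-13, 31.6, 6, -0.1, -0.54, -0.3, 0],
    [-13.8, 31, 7, -0.1, -0.54, -0.3, 0],
    [-14.3, 30.6, 8, -0.1, -0.54, -0.3, 0],
    [-14.8, 30, 9, -0.1, -0.54, -0.3, 0],
  ],
)

```text
clock: 4.67
position: [0.4597, 0.0344, 0.2414]
tool_rot: [3.11, 0.289, -2.99]
force: [2.4, -0.8, 0.8]
grip_width: 0.0857
```

carry_out(
  targets=[
    [-15.2, 29.5, 10.4, -0.1, -0.54, -0.3, 0],
    [-15.5, 29, 11.5, -0.1, -0.54, -0.3, 0],
    [-15.7, 28.3, 12.7, -0.1, -0.54, -0.3, 0],
    [-16, 27.6, 14, -0.1, -0.54, -0.3, 0],
    [-16, 27, 15, -0.1, -0.54, -0.3, 0],
  ],
)

```text
clock: 5.08
position: [0.5118, 0.1546, 0.2217]
tool_rot: [3.129, 0.512, -2.866]
force: [2.0, -0.7, 0.9]
grip_width: 0.0852
```

carry_out(
  targets=[
    [-16, 26, 16, -0.1, -0.54, -0.3, 0],
    [0, 0, 0, 0, 0, 0, 0],
    [0, 0, 0, 0, 0, 0, 0],
    [0, 0, 0, 0, 0, 0, 0],
  ],
)

```text
clock: 5.42
position: [0.5193, 0.1659, 0.2195]
tool_rot: [3.137, 0.539, -2.853]
force: [0.5, -0.2, 0.6]
grip_width: 0.0852
```

```bash
python3 - <<'E'
from h import *
from workcell import bot
s=bot.observe();print(s["position"].round(4),s["tool_rot"].round(4),s["clock"],s["qpos"].round(3),s["qd"].round(2))
f=bot.grab_frame("wrist");f.update({"pos":s["position"],"rpy":s["tool_rot"]});np.savez("w3.npz",**f)
cv2.imwrite("pics/w3.png",f["color"][...,::-1])
E
```

```text
[0.5193 0.1659 0.2195] [ 3.1373  0.5392 -2.8529] 5.4167 [-0.194  0.238 -0.32   2.257  0.946  0.21   0.487] [ 0.03 -0.01 -0.01  0.    0.01 -0.   -0.02]
```

View pics/w3.png

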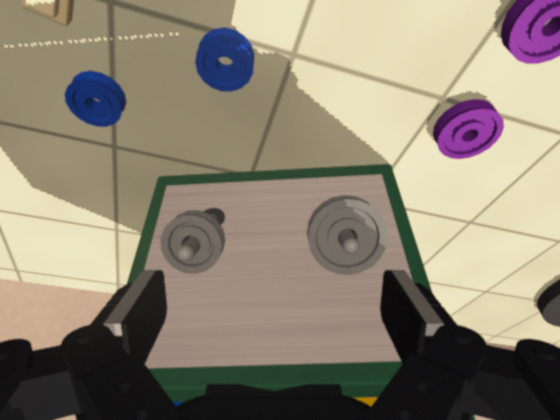

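The wrist view shows the cabinet front with the small wheel at (192,240) and the large wheel at (347,235). The arm stopped short because q6 is near its limit, so I'll fit the kinematics before going on.

```bash
cat > fk.py <<'E'
from h import *
from scipy.optimize import least_squares
import itertools
D=[([1.177,.522,-.036,1.6,.021,1.021,-.113],[.199,-.592,.231],[-3.14,0,.324]),
([.315,.18,-.17,2.097,.04,.867,-1.45],[.3966,-.1249,.2405],[3.1414,0,.0019]),
([.653,.174,-.544,2.048,.11,.947,1.623],[.3965,-.1272,.2651],[3.1415,-.0003,-3.1394]),
([-.194,.238,-.32,2.257,.946,.21,.487],[.5193,.1659,.2195],[3.1373,.5392,-2.8529])]
def fk(q,sg,p):
    d1,d3,d5,d7,a3,a5,off1,off7=p
    r=R.from_euler('z',sg[0]*q[0]+off1);x=np.array([0,0,d1])
    r=r*R.from_euler('y',q[1])*R.from_euler('z',sg[1]*q[2]);x=x+r.apply([a3,0,d3])
    r=r*R.from_euler('y',q[3]);x=x+r.apply([-a5,0,0]);r=r*R.from_euler('z',sg[2]*q[4]);x=x+r.apply([0,0,d5])
    r=r*R.from_euler('y',q[5]);x=x+r.apply([0,0,d7])
    return x,r*R.from_euler('z',sg[3]*q[6]+off7)
def fit():
    best=None
    for sg in itertools.product([1,-1],repeat=4):
        for o7 in(-1.57,0,1.57,3.14):
            def res(p): 
                o=[]
                for q,x,e in D:
                    X,r=fk(q,sg,p);o+=list((X-x)*3)+list((r.inv()*R.from_euler('xyz',e)).as_rotvec())
                return o
            s=least_squares(res,[.34,.4,.4,.25,0,0,0,o7])
            if best is None or s.cost<best[0]: best=(s.cost,sg,s.x,np.array(res(s.x)))
    return best
if __name__=="__main__":
    b=fit();print(b[0],b[1],b[2].round(4),abs(b[3]).max().round(4));np.savez("fk.npz",sg=b[1],p=b[2])
E
python3 fk.py
```

```text
0.002471698968044728 (-1, -1, -1, -1) [ 0.1322  0.5797  0.358   0.2867 -0.0089  0.075  -0.0972  1.4758] 0.0493
```

```bash
cat > fk2.py <<'E'
from fk import *
import sys
def rot(q,sg,o):
    r=R.identity()
    for i,(ax,k) in enumerate(zip("zyzyzyz",range(7))): r=r*R.from_euler(ax,sg[k]*q[k]+o[k])
    return r
out=[]
for sg in itertools.product([1,-1],repeat=7):
    for o1,o7 in itertools.product((0,np.pi/2,np.pi,-np.pi/2),repeat=2):
        o=[o1,0,0,0,0,0,o7]
        e=[np.linalg.norm((rot(q,sg,o).inv()*R.from_euler('xyz',E)).as_rotvec()) for q,x,E in D]
        out.append((max(e),sg,o1,o7,np.round(e,3)))
out.sort(key=lambda t:t[0])
for t in out[:6]: print(t)
E
python3 fk2.py
```

```text
(np.float64(0.00296453062912186), (-1, 1, -1, 1, -1, 1, -1), 0, 1.5707963267948966, array([0.001, 0.003, 0.001, 0.001]))
(np.float64(0.0029645306291219056), (-1, -1, -1, -1, -1, -1, -1), 3.141592653589793, -1.5707963267948966, array([0.001, 0.003, 0.001, 0.001]))
(np.float64(0.6470028071175064), (1, 1, 1, 1, 1, 1, 1), 0, -1.5707963267948966, array([0.647, 0.001, 0.003, 0.582]))
(np.float64(0.6470028071175069), (1, -1, 1, -1, 1, -1, 1), 3.141592653589793, 1.5707963267948966, array([0.647, 0.001, 0.003, 0.582]))
(np.float64(0.7571634643570372), (-1, 1, -1, 1, -1, 1, -1), -1.5707963267948966, 0, array([0.002, 0.003, 0.002, 0.757]))
(np.float64(0.7571634643570372), (-1, -1, -1, -1, -1, -1, -1), 1.5707963267948966, 3.141592653589793, array([0.002, 0.003, 0.002, 0.757]))
```

```bash
cat > fk3.py <<'E'
from fk import D
from h import *
import itertools
sg=(-1,1,-1,1,-1,1,-1)
def frames(q):
    r=R.identity();out=[]
    for k,ax in enumerate("zyzyzyz"):
        r=r*R.from_euler(ax,sg[k]*q[k]+(np.pi/2 if k==6 else 0));out.append(r.as_matrix())
    return out
base=[(0,2),(2,2),(4,2),(5,2)]
opt=[(0,0),(0,1),(1,1),(1,0),(2,0),(2,1),(3,0),(3,1),(4,0),(4,1),(5,0),(5,1)]
if __name__=="__main__":
    F=[frames(d[0]) for d in D];y=np.concatenate([d[1] for d in D]);o=[]
    for n in range(5):
        for c in itertools.combinations(opt,n):
            t=base+list(c);A=np.vstack([np.stack([f[k][:,j] for k,j in t],1) for f in F])
            x,*_=np.linalg.lstsq(A,y,rcond=None);o.append((abs(A@x-y).max(),n,c,x.round(4)))
        o.sort(key=lambda t:t[0])
        for t in o[:4]:print(t)
        print()
E
python3 fk3.py
```

```text
(np.float64(0.059655351570638226), 0, (), array([0.1549, 0.67  , 0.3629, 0.3347]))

(np.float64(0.0036529751213975614), 1, ((2, 1),), array([ 0.2927,  0.5465,  0.4088,  0.3224, -0.0565]))
(np.float64(0.0036529751213975614), 1, ((3, 1),), array([ 0.2927,  0.5465,  0.4088,  0.3224, -0.0565]))
(np.float64(0.007551431565360575), 1, ((1, 1),), array([ 0.3702,  0.5032,  0.4405,  0.3423, -0.0613]))
(np.float64(0.007551431565360631), 1, ((0, 1),), array([ 0.3702,  0.5032,  0.4405,  0.3423, -0.0613]))

(np.float64(0.0006517793905363028), 2, ((1, 1), (2, 1)), array([ 0.3193,  0.5314,  0.4196,  0.3289, -0.0202, -0.0382]))
(np.float64(0.0006517793905363861), 2, ((0, 1), (2, 1)), array([ 0.3193,  0.5314,  0.4196,  0.3289, -0.0202, -0.0382]))
(np.float64(0.0006517793905364694), 2, ((0, 1), (3, 1)), array([ 0.3193,  0.5314,  0.4196,  0.3289, -0.0202, -0.0382]))
(np.float64(0.0006517793905365526), 2, ((1, 1), (3, 1)), array([ 0.3193,  0.5314,  0.4196,  0.3289, -0.0202, -0.0382]))

(np.float64(0.0005321140695200427), 3, ((0, 1), (3, 1), (4, 1)), array([ 0.3201,  0.5316,  0.4195,  0.3298, -0.02  , -0.
[... 372 characters left out ...]
 0.5316,  0.4195,  0.3298, -0.02  , -0.0391,  0.0008]))

(np.float64(0.0004969527568216142), 4, ((1, 1), (2, 1), (3, 0), (4, 0)), array([ 0.3167,  0.5313,  0.4189,  0.3275, -0.0204, -0.0378, -0.0019,
        0.0009]))
(np.float64(0.0004969527568217808), 4, ((1, 1), (3, 0), (3, 1), (4, 0)), array([ 0.3167,  0.5313,  0.4189,  0.3275, -0.0204, -0.0019, -0.0378,
        0.0009]))
(np.float64(0.0004969527568220028), 4, ((0, 1), (3, 0), (3, 1), (4, 0)), array([ 0.3167,  0.5313,  0.4189,  0.3275, -0.0204, -0.0019, -0.0378,
        0.0009]))
(np.float64(0.0004969527568220583), 4, ((0, 1), (2, 1), (3, 0), (4, 0)), array([ 0.3167,  0.5313,  0.4189,  0.3275, -0.0204, -0.0378, -0.0019,
        0.0009]))
```

```bash
cat > ik.py <<'E'
from fk3 import frames
from h import *
from scipy.optimize import least_squares
lo=np.array([-2.91,-.3,-1.5,.17,-1.26,.16,-2.52]);hi=np.array([2.91,2.13,1.42,2.43,4.41,1.93,2.52])
def fk(q):
    f=frames(q);return f[0]@[0,0,.3193]+f[1]@[0,-.0202,0]+f[2]@[0,-.0382,.5314]+f[4]@[0,0,.4196]+f[5]@[0,0,.3289],f[6]
def err(q,p,M): 
    x,m=fk(q);return np.r_[(x-p)*5,R.from_matrix(m.T@M).as_rotvec()]
def ik(p,M,q0,reg=.003):
    s=least_squares(lambda q:np.r_[err(q,p,M),reg*(q-q0)],np.clip(q0,lo+.01,hi-.01),bounds=(lo+.005,hi-.005));return s.x,np.abs(err(s.x,p,M)).max()
def toolM(t,flip,yaw=.363): return (R.from_euler('z',yaw)*R.from_euler('y',-t)*R.from_euler('x',np.pi)*R.from_euler('z',np.pi*flip)).as_matrix()
ax=np.array([-.55,-.209,.809]);PA=np.array([.593,.249,.123]);PB=np.array([.636,.137,.123])
if __name__=="__main__":
    rng=np.random.default_rng(0)
    for nm,P in(("A",PA),("B",PB)):
      for t in(30,36,42):
        for flip in(0,1):
          for lift in(0,.06):
            M=toolM(np.radians(t),flip);p=P+ax*(.012+lift)+M[:,2]*.019;S=[]
            for _ in range(25):
                q,e=ik(p,M,lo+(hi-lo)*rng.random(7))
                if e<.01 and not any(abs(q-k).max()<.4 for k in S): S.append(q)
            print(nm,t,flip,lift,[k.round(2).tolist() for k in S][:3],len(S))
E
timeout 500 python3 ik.py
```

```text
A 30 0 0 [[-1.3, 1.13, 1.31, 2.13, 4.4, 0.95, -0.2], [-0.86, 0.61, 0.44, 2.11, 4.35, 0.17, 0.14]] 2
A 30 0 0.06 [] 0
A 30 1 0 [[-0.41, 0.56, -0.16, 2.09, 1.69, 0.17, -0.24], [0.38, 1.07, -1.43, 2.05, 1.73, 1.1, 0.14], [0.15, 0.73, -0.94, 2.06, 1.63, 0.62, 0.01]] 3
A 30 1 0.06 [[0.44, 0.95, -1.49, 2.11, 1.61, 1.07, 0.14], [-0.42, 0.42, -0.16, 2.15, 1.24, 0.17, 0.2], [0.23, 0.61, -1.03, 2.12, 1.48, 0.61, 0.1]] 3
A 36 0 0 [[-0.71, 0.58, 0.22, 2.18, 3.16, 0.23, 1.35], [-1.1, 0.75, 0.79, 2.2, 4.02, 0.46, 0.36], [-0.49, 0.56, -0.07, 2.17, 2.55, 0.25, 2.02]] 5
A 36 0 0.06 [[-0.85, 0.46, 0.38, 2.25, 3.45, 0.17, 1.05], [-0.33, 0.43, -0.28, 2.22, 2.07, 0.26, 2.51], [-0.6, 0.43, 0.05, 2.23, 2.55, 0.17, 1.99]] 3
A 36 1 0 [[0.22, 0.79, -1.04, 2.13, 1.9, 0.73, -0.2], [-0.68, 0.58, 0.19, 2.18, 3.09, 0.22, -1.71], [0.41, 1.16, -1.49, 2.13, 1.91, 1.19, 0.06]] 4
A 36 1 0.06 [[-0.86, 0.46, 0.38, 2.25, 3.46, 0.17, -2.1], [-0.55, 0.43, -0.01, 2.23, 2.43, 0.18, -1.02], [0.18, 0.58, -0.95, 2.2, 1.79, 0.57, -0.22]] 4
A 42 0 0 [[-0.61, 0.59, 0.07, 2.24, 2.91, 0.42, 1.62], [-1.24, 0.94, 1.02, 2.27, 3.88, 0.74
[... 1444 characters left out ...]
, 0.37, -0.02], [0.1, 0.47, -0.46, 2.19, 2.21, 0.17, -0.49], [-0.35, 0.44, 0.1, 2.21, 3.76, 0.17, -2.12]] 3
B 42 0 0 [[-1.06, 1.36, 1.41, 2.24, 4.03, 1.35, 0.14], [0.18, 0.65, -0.59, 2.19, 2.59, 0.42, 2.35], [-0.88, 0.84, 0.87, 2.24, 3.95, 0.78, 0.59]] 4
B 42 0 0.06 [[-1.08, 1.07, 1.34, 2.31, 4.15, 1.15, 0.28], [-0.19, 0.46, -0.1, 2.27, 3.23, 0.31, 1.58], [-0.55, 0.49, 0.37, 2.29, 3.71, 0.42, 1.03]] 4
B 42 1 0 [[-0.33, 0.6, 0.08, 2.21, 3.39, 0.42, -1.75], [0.68, 1.21, -1.49, 2.17, 2.05, 1.05, 0.2], [0.0, 0.61, -0.35, 2.2, 2.87, 0.38, -1.13]] 4
B 42 1 0.06 [[0.06, 0.47, -0.4, 2.26, 2.83, 0.31, -1.11], [0.74, 1.01, -1.49, 2.23, 1.95, 0.92, 0.13], [0.54, 0.67, -1.07, 2.24, 2.12, 0.53, -0.24]] 5
```

```bash
cat > sim.py <<'E'
from ik import *
def step(q,P,M,mode="min",it=8):
    """follow to commanded pose P,M from q: iterate DLS"""
    for _ in range(it):
        e=err(q,P,M);J=np.stack([(err(q+1e-5*np.eye(7)[i],P,M)-e)/1e-5 for i in range(7)],1)
        dq=-J.T@np.linalg.solve(J@J.T+1e-4*np.eye(6),e)
        q=np.clip(q+np.clip(dq,-.12,.12),lo,hi)
    return q,np.abs(err(q,P,M)).max()
def run(q,rows,trace=False):
    P,M=fk(q)
    for r in rows:
        P=P+M@np.array(r[:3])/1000;M=M@R.from_rotvec(np.radians(6)*np.array(r[3:6])).as_matrix();q,e=step(q,P,M)
        if trace: print(q.round(2),round(e,3))
    return q,P,M,e
if __name__=="__main__":
    q=np.array([.315,.18,-.17,2.097,.04,.867,-1.45]);q,*_=run(q,[[0,0,-5,0,0,-1]]*5+[[0,0,0,0,0,-1]]*25);print(q.round(3),"real .653,.174,-.544,2.048,.11,.947,1.623")
    q=np.array([.653,.174,-.544,2.048,.11,.947,1.623]);L=[[-12.4,32,4.8],[-13,31.6,6],[-13.8,31,7],[-14.3,30.6,8],[-14.8,30,9],[-15.2,29.5,10.4],[-15.5,29,11.5],[-15.7,28.3,12.7],[-16,27.6,14],[-16,27,15],[-16,26,16]]
    q,P,M,e=run(q,[l+[-.1,-.54,-.3] for l in L],True);print("real -.194,.238,-.32,2.257,.946,.21,.487")
E
python3 sim.py
```

```text
[ 0.651  0.172 -0.546  2.049  0.11   0.947  1.618] real .653,.174,-.544,2.048,.11,.947,1.623
[ 0.62  0.16 -0.58  2.08  0.09  0.87  1.6 ] 0.0
[ 0.59  0.15 -0.61  2.12  0.09  0.79  1.57] 0.0
[ 0.54  0.15 -0.64  2.15  0.09  0.71  1.52] 0.0
[ 0.49  0.15 -0.66  2.17  0.12  0.63  1.46] 0.0
[ 0.43  0.16 -0.67  2.19  0.17  0.54  1.38] 0.0
[ 0.35  0.17 -0.67  2.21  0.25  0.46  1.27] 0.0
[ 0.24  0.19 -0.63  2.23  0.37  0.38  1.12] 0.0
[ 0.08  0.2  -0.53  2.25  0.53  0.3   0.93] 0.0
[-0.15  0.22 -0.35  2.26  0.74  0.22  0.69] 0.0
[-0.46  0.24 -0.07  2.27  1.08  0.16  0.33] 0.056
[-0.57  0.29 -0.    2.27  1.84  0.16 -0.45] 0.04
real -.194,.238,-.32,2.257,.946,.21,.487
```

```bash
cat >> sim.py <<'E'
vl=np.array([1.89,1.89,2.39,2.39,3.01,3.01,3.01])*.7/12
def follow(q0,Q):
    """rows along joint path Q (list), simulated with min-norm; returns rows, q trace, worst joint speed ratio, worst err"""
    rows=[];P,M=fk(q0);q=q0;w=0;we=0;tr=[];big=0
    for k in Q:
        p2,m2=fk(k) if not isinstance(k,tuple) else k
        r=np.r_[M.T@(p2-P)*1000,np.degrees(R.from_matrix(M.T@m2).as_rotvec())/6];r=np.round(r,2);rows.append(r);big=max(big,np.linalg.norm(r[:3])/41.7,np.abs(r[3:]).max(),np.linalg.norm(r[3:])*6/7.16)
        P=P+M@r[:3]/1000;M=M@R.from_rotvec(np.radians(6)*r[3:]).as_matrix()
        qn,e=step(q,P,M);w=max(w,(np.abs(qn-q)/vl).max());we=max(we,e);q=qn;tr.append(q)
    return rows,tr,w,we,big
def cart(P0,M0,P1,M1,n):
    rv=R.from_matrix(M0.T@M1).as_rotvec();return [(P0+(P1-P0)*i/n,M0@R.from_rotvec(rv*i/n).as_matrix()) for i in range(1,n+1)]
E
cat > p1.py <<'E'
from sim import *
q0=np.array([-.194,.238,-.32,2.257,.946,.21,.487]);rng=np.random.default_rng(1);S=[]
for t in(36,40,44):
    M=toolM(np.radians(t),1);p=PA+ax*(.012+.09)+M[:,2]*.019;G=PA+ax*.012+M[:,2]*.019
    for _ in range(25):
        q,e=ik(p,M,lo+(hi-lo)*rng.random(7))
        if e>.01 or any(a==t and abs(q-k).max()<.3 for a,k,*_ in S): continue
        n=int(np.ceil(max((abs(q-q0)/vl).max()*1.2,12)))
        rows,tr,w,we,big=follow(q0,[q0+(q-q0)*i/n for i in range(1,n+1)])
        rows2,tr2,w2,we2,b2=follow(tr[-1],cart(p,M,G,M,8)); rows3,tr3,w3,we3,b3=follow(tr2[-1],cart(G,M,G+ax*.13,M,8))
        S.append((t,q));print(t,n,q.round(2),"end",tr[-1].round(2),"spd",w.round(2),"e",we.round(3),"big",big.round(2),"| grasp",tr2[-1].round(2),w2.round(2),we2.round(3),"| lift",tr3[-1].round(2),w3.round(2),we3.round(3))
E
python3 p1.py
```

```text
36 12 [ 0.47  0.85 -1.49  2.21  1.7   1.   -0.  ] end [-0.29  0.37 -0.34  2.24  1.87  0.25 -0.43] spd 1.15 e 0.0 big 0.71 | grasp [-0.19  0.59 -0.46  2.15  2.12  0.38 -0.6 ] 0.27 0.0 | lift [-0.4   0.26 -0.2   2.27  1.59  0.18 -0.19] 0.81 0.0
36 12 [ 0.22  0.51 -0.99  2.22  1.7   0.54 -0.16] end [-0.31  0.36 -0.3   2.24  1.9   0.24 -0.46] spd 0.86 e 0.0 big 0.32 | grasp [-0.21  0.59 -0.43  2.15  2.14  0.37 -0.63] 0.27 0.0 | lift [-0.45  0.26 -0.15  2.27  1.61  0.17 -0.21] 0.83 0.0
36 21 [-1.02  0.42  0.57  2.28  3.87  0.17 -2.51] end [-0.36  0.36 -0.24  2.25  1.96  0.22 -0.53] spd 0.91 e 0.0 big 0.21 | grasp [-0.25  0.58 -0.38  2.16  2.17  0.35 -0.68] 0.26 0.0 | lift [-0.54  0.26 -0.05  2.28  1.64  0.16 -0.24] 0.95 0.03
36 12 [-0.43  0.36 -0.17  2.25  2.    0.19 -0.58] end [-0.33  0.36 -0.29  2.24  1.9   0.23 -0.47] spd 0.63 e 0.001 big 0.2 | grasp [-0.22  0.59 -0.42  2.15  2.14  0.37 -0.64] 0.27 0.0 | lift [-0.47  0.26 -0.12  2.28  1.61  0.16 -0.21] 0.86 0.003
36 12 [-0.03  0.41 -0.66  2.23  1.75  0.37 -0.28] end [-0.33  0.36 -0.29  2.24  1.9   0.23 -0.47] spd 0.74 e 0.0 big 0.23 | 
[... 2088 characters left out ...]
.37  3.23  0.37 -1.9 ] end [-0.21  0.4  -0.46  2.34  2.37  0.45 -0.93] spd 0.86 e 0.0 big 0.36 | grasp [-0.19  0.63 -0.47  2.24  2.48  0.58 -0.96] 0.27 0.0 | lift [-0.23  0.29 -0.43  2.36  2.29  0.38 -0.88] 0.42 0.0
44 12 [-0.33  0.39 -0.31  2.34  2.47  0.42 -1.05] end [-0.17  0.41 -0.5   2.33  2.35  0.47 -0.89] spd 0.94 e 0.0 big 0.4 | grasp [-0.16  0.64 -0.51  2.24  2.46  0.59 -0.92] 0.28 0.0 | lift [-0.19  0.29 -0.47  2.36  2.27  0.39 -0.85] 0.42 0.0
44 12 [ 0.31  0.62 -1.16  2.31  2.03  0.75 -0.43] end [-0.1   0.42 -0.58  2.33  2.29  0.49 -0.83] spd 0.99 e 0.0 big 0.65 | grasp [-0.1   0.65 -0.58  2.24  2.41  0.62 -0.85] 0.28 0.0 | lift [-0.12  0.31 -0.57  2.36  2.22  0.41 -0.79] 0.43 0.0
```

```bash
cat > wheel.py <<'E'
from ik import *
def wheels(f,T):
    P=cloud(f,T);ok=f["z_map"]>0;H=hsv(f);e1=np.array([-.355,.935,0]);e2=np.cross(ax,e1)
    for nm,p0,r0 in(("A",PA,30),("B",PB,24)):
        d=P-p0;h=d@ax;m=ok&(H[...,1]<60)&(abs(h-.016)<.005)&(np.linalg.norm(d-h[...,None]*ax,axis=-1)<.045)
        bl=max(blobs(m,50),key=lambda b:b[1]);Q=P[bl[2]]
        c=Q.mean(0);n=np.linalg.svd(Q-c,full_matrices=False)[2][2];n*=np.sign(n@ax)
        uv=np.stack([(Q-p0)@e1,(Q-p0)@e2],1);(cx,cy),r=cv2.minEnclosingCircle((uv*1000).astype(np.float32))
        C=p0+e1*cx/1000+e2*cy/1000+ax*((c-p0)@ax)
        t=ok&(h>.028)&(h<.042)&(np.linalg.norm(d-h[...,None]*ax,axis=-1)<.02)
        print(nm,bl[0].round(),bl[1],"top-face centre",C.round(4),"r",round(r,1),"normal",n.round(3),"h mm",round(((c-p0)@ax)*1000,1),"pegtip",P[t].mean(0).round(4) if t.any() else None, "maxh",h[t].max().round(4) if t.any() else None,"pt off e1,e2 mm",[round(float(np.median((P[t]-p0)@e)*1000),1) for e in(e1,e2)] if t.any() else None)
E
python3 - <<'E'
from wheel import *
f=dict(np.load("w3.npz"));wheels(f,wristT(f,{"position":f["pos"],"tool_rot":f["rpy"]}))
f=dict(np.load("side0.npz"));wheels(f,f["cam_to_world"])
f=dict(np.load("top0.npz"));wheels(f,f["cam_to_world"])
from sim import *
q0=np.array([-.194,.238,-.32,2.257,.946,.21,.487]);M=toolM(np.radians(40),1);p=PA+ax*(.012+.09)+M[:,2]*.019
P0,M0=fk(q0);rows,tr,w,we,b=follow(q0,cart(P0,M0,p,M,12));print(p,[r.tolist() for r in rows],tr[-1].round(2),w,we)
E
```

```text
A [348. 236.] 4158 top-face centre [0.5857 0.2448 0.1339] r 30.1 normal [-0.55  -0.206  0.809] h mm 13.7 pegtip [0.5756 0.2405 0.1493] maxh 0.0361 pt off e1,e2 mm [-1.9, 0.3]
B [192. 243.] 2519 top-face centre [0.6277 0.1325 0.1345] r 24.3 normal [-0.551 -0.207  0.808] h mm 14.8 pegtip [0.6176 0.1299 0.1493] maxh 0.0361 pt off e1,e2 mm [0.0, 0.8]
A [230. 300.] 514 top-face centre [0.5861 0.2452 0.1346] r 30.6 normal [-0.555 -0.215  0.803] h mm 14.0 pegtip [0.5777 0.2439 0.1512] maxh 0.0356 pt off e1,e2 mm [0.7, -3.5]
B [234. 250.] 260 top-face centre [0.6278 0.1332 0.1348] r 24.9 normal [-0.554 -0.209  0.806] h mm 14.8 pegtip [0.6202 0.1321 0.151 ] maxh 0.0363 pt off e1,e2 mm [1.7, -3.1]
A [197. 218.] 211 top-face centre [0.5829 0.2467 0.1349] r 30.4 normal [-0.554 -0.19   0.811] h mm 15.6 pegtip [0.5767 0.2441 0.1519] maxh 0.037 pt off e1,e2 mm [1.1, -3.4]
B [236. 202.] 156 top-face centre [0.6262 0.1365 0.1359] r 24.4 normal [-0.553 -0.224  0.803] h mm 15.9 pegtip [0.6179 0.1318 0.1522] maxh 0.0398 pt off e1,e2 mm [1.6, -2.7]
[0.54831712 0.23201858 0.19096316] [[-2.12, 4.53, 4.06, -0.03, -0.13, -0.05], [-2.08, 4.51, 4.1, -0.03, -0.12, -0.05], [-2.06, 4.49, 4.14, -0.03, -0.13, -0.04], [-2.02, 4.46, 4.18, -0.03, -0.13, -0.05], [-1.99, 4.44, 4.22, -0.03, -0.12, -0.05], [-1.95, 4.42, 4.26, -0.03, -0.13, -0.05], [-1.92, 4.39, 4.31, -0.03, -0.13, -0.05], [-1.89, 4.37, 4.34, -0.03, -0.13, -0.04], [-1.84, 4.34, 4.38, -0.03, -0.12, -0.05], [-1.81, 4.33, 4.42, -0.04, -0.13, -0.05], [-1.77, 4.29, 4.46, -0.03, -0.13, -0.05], [-1.74, 4.28, 4.49, -0.03, -0.12, -0.05]] [-0.18  0.39 -0.48  2.29  2.14  0.36 -0.69] 1.1264997954923055 0.02866490377043382
```

The two views agree. The wheel face centres are A (0.586, 0.245, 0.134) with r = 30 mm and B (0.628, 0.133, 0.135) with r = 24 mm, both tilted 36°, so peg_a holds the large wheel. I'm moving to the standoff now.

carry_out(
  targets=[
    [-1.4, 3, 2.75, -0.02, -0.085, -0.033, 0],
    [-1.4, 3, 2.75, -0.02, -0.085, -0.033, 0],
    [-1.4, 3, 2.75, -0.02, -0.085, -0.033, 0],
    [-1.4, 3, 2.75, -0.02, -0.085, -0.033, 0],
    [-1.4, 3, 2.75, -0.02, -0.085, -0.033, 0],
  ],
)

```text
clock: 5.88
position: [0.5281, 0.1838, 0.2121]
tool_rot: [3.137, 0.586, -2.835]
force: [-0.6, 0.5, 0.0]
grip_width: 0.0851
```

carry_out(
  targets=[
    [-1.3, 3, 2.85, -0.02, -0.085, -0.033, 0],
    [-1.3, 3, 2.85, -0.02, -0.085, -0.033, 0],
    [-1.3, 3, 2.85, -0.02, -0.085, -0.033, 0],
    [-1.3, 3, 2.85, -0.02, -0.085, -0.033, 0],
    [-1.3, 3, 2.85, -0.02, -0.085, -0.033, 0],
  ],
)

```text
clock: 6.3
position: [0.5363, 0.2022, 0.2042]
tool_rot: [3.139, 0.631, -2.814]
force: [-0.2, -0.0, 0.4]
grip_width: 0.0855
```

carry_out(
  targets=[
    [-1.2, 2.9, 2.95, -0.02, -0.085, -0.033, 0],
    [-1.2, 2.9, 2.95, -0.02, -0.085, -0.033, 0],
    [-1.2, 2.9, 2.95, -0.02, -0.085, -0.033, 0],
    [-1.2, 2.9, 2.95, -0.02, -0.085, -0.033, 0],
    [-1.2, 2.9, 2.95, -0.02, -0.085, -0.033, 0],
  ],
)

```text
clock: 6.72
position: [0.5445, 0.2201, 0.196]
tool_rot: [-3.141, 0.675, -2.793]
force: [1.0, 0.5, 0.0]
grip_width: 0.0854
```

carry_out(
  targets=[
    [-1.2, 2.9, 3, -0.02, -0.085, -0.033, 0],
    [-1.2, 2.9, 3, -0.02, -0.085, -0.033, 0],
    [-1.2, 2.9, 3, -0.02, -0.085, -0.033, 0],
    [0, 0, 0, 0, 0, 0, 0],
    [0, 0, 0, 0, 0, 0, 0],
  ],
)

```text
clock: 7.13
position: [0.5489, 0.2316, 0.191]
tool_rot: [-3.14, 0.7, -2.779]
force: [0.0, -1.3, 0.3]
grip_width: 0.0852
```

```bash
cat > go.py <<'E'
from sim import *
from workcell import bot
s=bot.observe();print(s["position"].round(4),s["tool_rot"].round(3),round(float(s["clock"]),2),"q",s["qpos"].round(3),"F",s["force"].round(1),"w",round(float(s["grip_width"]),4))
def to(p,M,n,q=None,show=True,tag=""):
    """straight path of n rows from the measured pose (or q) in model; prints tool rows"""
    q=s["qpos"] if q is None else q;P0,M0=fk(q)
    if q is s["qpos"]: P0,M0=s["position"],toolT(s)[:3,:3]; p0,m0=fk(q); p=p+p0-P0
    P0,M0=fk(q);rows,tr,w,we,b=follow(q,cart(P0,M0,np.array(p),M,n))
    print(tag,n,"spd",w.round(2),"e",we.round(4),"big",b.round(2),"q",tr[-1].round(2))
    if show: print([rows[i].round(2).tolist() for i in (range(n) if n<13 else range(0,n,max(1,n//6)))])
    return tr[-1]
E
python3 - <<'E'
from go import *
P=np.array([.5948,.2483,.121]);M=toolM(np.radians(40),1)
q=to(P+ax*.07+M[:,2]*.019,M,4,tag="align");q=to(P+ax*.012+M[:,2]*.019,M,8,q,tag="down");q=to(P+ax*.13+M[:,2]*.019,M,12,q,tag="lift")
E
```

```text
[0.5489 0.2316 0.191 ] [-3.14   0.7   -2.779] 7.13 q [-0.136  0.398 -0.532  2.284  2.109  0.383 -0.649] F [ 0.  -1.3  0.3] w 0.0852
align 4 spd 0.21 e 0.0 big 0.21 q [-0.12  0.49 -0.55  2.25  2.18  0.44 -0.69]
[[0.69, -0.16, 8.53, -0.0, 0.01, 0.0], [0.69, -0.15, 8.54, -0.01, 0.0, 0.0], [0.68, -0.17, 8.53, -0.0, 0.01, 0.0], [0.68, -0.16, 8.53, -0.01, 0.0, 0.0]]
down 8 spd 0.17 e 0.0 big 0.17 q [-0.11  0.63 -0.57  2.19  2.27  0.51 -0.72]
[[0.63, 0.03, 7.19, 0.0, 0.0, 0.0], [0.63, 0.04, 7.19, 0.0, 0.0, 0.0], [0.63, 0.03, 7.19, 0.0, 0.0, 0.0], [0.64, 0.03, 7.19, 0.0, 0.0, 0.0], [0.63, 0.04, 7.19, 0.0, 0.0, 0.0], [0.63, 0.03, 7.19, 0.0, 0.0, 0.0], [0.63, 0.03, 7.19, 0.0, 0.0, 0.0], [0.63, 0.04, 7.19, 0.0, 0.0, 0.0]]
lift 12 spd 0.25 e 0.0 big 0.24 q [-0.15  0.33 -0.5   2.3   2.04  0.33 -0.6 ]
[[-0.68, 0.0, -9.81, 0.0, 0.0, 0.0], [-0.68, 0.0, -9.82, 0.0, 0.0, 0.0], [-0.69, 0.0, -9.81, 0.0, 0.0, 0.0], [-0.68, 0.0, -9.81, 0.0, 0.0, 0.0], [-0.68, 0.0, -9.82, 0.0, 0.0, 0.0], [-0.68, 0.01, -9.81, 0.0, 0.0, 0.0], [-0.68, -0.0, -9.81, 0.0, 0.0, 0.0], [-0.69, -0.0, -9.82, 0.0, 0.0, 0.0], [-0.68, -0.0, -9.81, 0.0, 0.0, 0.0], [-0.68, -0.0, -9.81, 0.0, 0.0, 0.0], [-0.68, -0.0, -9.81, 0.0, 0.0, 0.0], [-0.68, 0.0, -9.82, 0.0, 0.0, 0.0]]
```

carry_out(
  targets=[
    [0.7, -0.2, 8.5, 0, 0, 0, 0],
    [0.7, -0.2, 8.5, 0, 0, 0, 0],
    [0.7, -0.2, 8.5, 0, 0, 0, 0],
    [0.7, -0.2, 8.5, 0, 0, 0, 0],
    [0.7, 0, 8.2, 0, 0, 0, 0],
  ],
)

```text
clock: 7.55
position: [0.5719, 0.2416, 0.1553]
tool_rot: [-3.14, 0.7, -2.776]
force: [-0.4, -0.1, 0.7]
grip_width: 0.0853
```

carry_out(
  targets=[
    [0.7, 0, 8.2, 0, 0, 0, 0],
    [0.7, 0, 8.2, 0, 0, 0, 0],
    [0.7, 0, 8.2, 0, 0, 0, 0],
    [0.7, 0, 8.2, 0, 0, 0, 0],
    [0.7, 0, 8.2, 0, 0, 0, 0],
  ],
)

```text
clock: 7.97
position: [0.5941, 0.2502, 0.122]
tool_rot: [-3.14, 0.701, -2.775]
force: [0.4, 0.6, 0.8]
grip_width: 0.0854
```

carry_out(
  targets=[
    [0.7, 0, 8.2, 0, 0, 0, 0],
    [0.7, 0, 8.2, 0, 0, 0, 0],
    [0, 0, 0, 0, 0, 0, 0],
    [0, 0, 0, 0, 0, 0, 0],
  ],
)

```text
clock: 8.3
position: [0.6025, 0.2534, 0.1089]
tool_rot: [-3.14, 0.7, -2.776]
force: [-0.2, 0.6, 0.5]
grip_width: 0.0853
```

```bash
python3 - <<'E'
from go import *
f=bot.grab_frame("wrist");f.update({"pos":s["position"],"rpy":s["tool_rot"]});np.savez("w4.npz",**f)
cv2.imwrite("pics/w4.png",f["color"][...,::-1])
P=np.array([.5948,.2483,.121]);M=toolM(np.radians(40),1)
to(P+ax*.004+M[:,2]*.019,M,1)
E
```

```text
[0.6025 0.2534 0.1089] [-3.14   0.7   -2.776] 8.3 q [-0.111  0.655 -0.566  2.182  2.286  0.526 -0.725] F [-0.2  0.6  0.5] w 0.0853
 1 spd 0.05 e 0.0 big 0.06 q [-0.11  0.65 -0.56  2.18  2.28  0.52 -0.72]
[[-1.21, -2.03, -0.06, 0.01, 0.02, 0.02]]
```

View pics/w4.png

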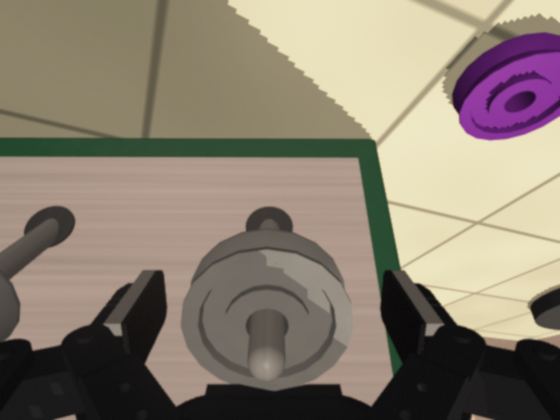

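The wrist view shows the large wheel centred at (267,322) between open fingers centred at x≈273, so the tool needs about 2.5 mm in -y. I'll shift, then close.

carry_out(
  targets=[
    [-1.2, -2.4, 0, 0, 0, 0, 0],
    [0, 0, 0, 0, 0, 0, 40],
    [0, 0, 0, 0, 0, 0, 80],
    [0, 0, 0, 0, 0, 0, 120],
    [0, 0, 0, 0, 0, 0, 160],
  ],
  force=60,
)

```text
clock: 8.77
position: [0.6042, 0.2511, 0.1109]
tool_rot: [-3.139, 0.702, -2.775]
force: [-11.0, -6.6, 16.6]
grip_width: 0.0594
```

carry_out(
  targets=[
    [0, 0, 0, 0, 0, 0, 200],
    [0, 0, 0, 0, 0, 0, 255],
    [0, 0, 0, 0, 0, 0, 255],
    [0, 0, 0, 0, 0, 0, 255],
  ],
)

```text
clock: 9.1
position: [0.6042, 0.2511, 0.1109]
tool_rot: [-3.139, 0.702, -2.775]
force: [-10.5, -7.9, 16.0]
grip_width: 0.0588
```

```bash
python3 - <<'E'
from go import *
f=bot.grab_frame("wrist");f.update({"pos":s["position"],"rpy":s["tool_rot"]});np.savez("w5.npz",**f)
cv2.imwrite("pics/w5.png",f["color"][...,::-1]);print(s["moment"].round(2))
from wheel import *
wheels(f,wristT(f,s))
E
```

```text
[0.6042 0.2511 0.1109] [-3.139  0.702 -2.775] 9.1 q [-0.107  0.651 -0.564  2.181  2.288  0.521 -0.722] F [-10.5  -7.9  16. ] w 0.0588
[-0.61  0.43 -0.4 ]
A [273. 308.] 18581 top-face centre [0.5802 0.2422 0.1299] r 42.6 normal [-0.552 -0.205  0.808] h mm 14.0 pegtip [0.5747 0.2407 0.1481] maxh 0.0357 pt off e1,e2 mm [-1.3, 1.8]
B [  1. 325.] 130 top-face centre [0.6245 0.1542 0.137 ] r 8.0 normal [-0.103 -0.963  0.248] h mm 14.0 pegtip None maxh None pt off e1,e2 mm None
```

View pics/w5.png

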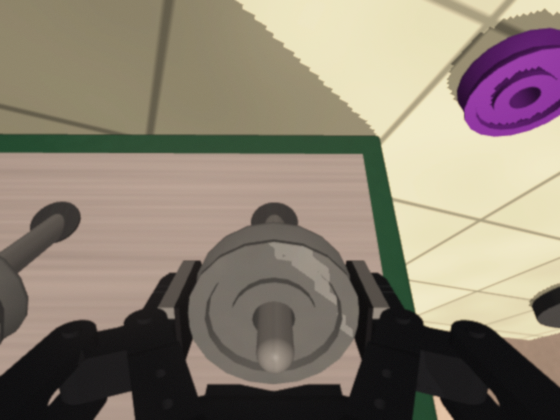

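The wrist view shows the pads closed on the rim, with the wheel centre at (273,310) and 59 mm of grip. Next I lift along the peg axis.

carry_out(
  targets=[
    [-0.3, 0, -4, 0, 0, 0, 255],
    [-0.6, 0, -8, 0, 0, 0, 255],
    [-0.7, 0, -10, 0, 0, 0, 255],
    [-0.7, 0, -10, 0, 0, 0, 255],
    [-0.7, 0, -10, 0, 0, 0, 255],
  ],
)

```text
clock: 9.57
position: [0.5801, 0.2424, 0.145]
tool_rot: [-3.14, 0.7, -2.775]
force: [-0.5, 0.7, -1.5]
grip_width: 0.0586
```

carry_out(
  targets=[
    [-0.7, 0, -10, 0, 0, 0, 255],
    [-0.7, 0, -10, 0, 0, 0, 255],
    [-0.7, 0, -10, 0, 0, 0, 255],
    [-0.7, 0, -10, 0, 0, 0, 255],
    [0, 0, 0, 0, 0, 0, 255],
  ],
)

```text
clock: 9.98
position: [0.558, 0.234, 0.1784]
tool_rot: [-3.14, 0.702, -2.774]
force: [0.6, 0.7, -1.1]
grip_width: 0.0587
```

```bash
cat > p2.py <<'E'
from go import *
q0=s["qpos"];Mp=toolM(np.radians(4),1,.045)
for z,n in((.18,30),(.2,36),(.24,36)):
    for via in (None,(.50,.12,.25),(.5,.05,.22)):
        if via is None: to(np.array([.4303,-.1233,z]),Mp,n,show=False,tag=f"direct {z}")
        else:
            q=to(np.array(via),toolM(np.radians(36),1,.2),n//2,show=False,tag=str(via));to(np.array([.4303,-.1233,z]),Mp,n-n//2,q,show=False,tag="  then")
E
python3 p2.py; python3 - <<'E'
from go import *
f=bot.grab_frame("wrist");f.update({"pos":s["position"],"rpy":s["tool_rot"]});np.savez("w6.npz",**f);cv2.imwrite("pics/w6.png",f["color"][...,::-1])
E
```

```text
[0.558  0.234  0.1784] [-3.14   0.702 -2.774] 9.98 q [-0.122  0.441 -0.545  2.271  2.159  0.409 -0.677] F [ 0.6  0.7 -1.1] w 0.0587
direct 0.18 30 spd 1.85 e 0.0997 big 0.3 q [ 0.82  0.38 -0.81  2.12  0.4   0.72  1.37]
(0.5, 0.12, 0.25) 15 spd 0.71 e 0.0 big 0.23 q [-0.23  0.12 -0.22  2.36  1.28  0.18  0.1 ]
  then 15 spd 1.69 e 0.0 big 0.42 q [ 0.66  0.33 -0.6   2.13  0.28  0.68  1.49]
(0.5, 0.05, 0.22) 15 spd 0.23 e 0.0549 big 0.32 q [ 0.15  0.18 -0.42  2.41  2.16  0.16 -0.6 ]
  then 15 spd 4.51 e 0.1893 big 0.38 q [ 0.76  0.36 -0.73  2.13  0.36  0.71  1.42]
direct 0.2 36 spd 1.52 e 0.0902 big 0.25 q [ 0.84  0.34 -0.82  2.1   0.35  0.77  1.41]
(0.5, 0.12, 0.25) 18 spd 0.61 e 0.0 big 0.2 q [-0.23  0.12 -0.23  2.36  1.28  0.18  0.1 ]
  then 18 spd 1.52 e 0.0 big 0.34 q [ 0.64  0.29 -0.57  2.11  0.22  0.73  1.54]
(0.5, 0.05, 0.22) 18 spd 0.22 e 0.0546 big 0.26 q [ 0.16  0.18 -0.42  2.41  2.15  0.16 -0.59]
  then 18 spd 3.22 e 0.1865 big 0.32 q [ 0.79  0.33 -0.76  2.1   0.32  0.75  1.45]
direct 0.24 36 spd 1.73 e 0.0809 big 0.26 q [ 0.86  0.27 -0.83  2.05  0.26  0.85  1.51]
(0.5, 0.12, 0.25) 18 spd 0.61 e 0.0 big 0.2 q [-0.23  0.12 -0.23  2.36  1.28  0.18  0.1 ]
  then 18 spd 1.7 e 0.0 big 0.34 q [ 0.65  0.23 -0.57  2.06  0.15  0.82  1.61]
(0.5, 0.05, 0.22) 18 spd 0.22 e 0.0546 big 0.26 q [ 0.16  0.18 -0.42  2.41  2.15  0.16 -0.59]
  then 18 spd 4.58 e 0.1792 big 0.32 q [ 0.8   0.26 -0.75  2.06  0.23  0.84  1.54]
[0.558  0.234  0.1784] [-3.14   0.702 -2.774] 9.98 q [-0.122  0.441 -0.545  2.271  2.159  0.409 -0.677] F [ 0.6  0.7 -1.1] w 0.0587
```

```bash
cat > jp.py <<'E'
from go import *
def jpath(pg,Mg,seed,n,q0=None):
    q0=s["qpos"] if q0 is None else q0;qg,e=ik(np.array(pg),Mg,np.array(seed))
    rows,tr,w,we,b=follow(q0,[q0+(qg-q0)*i/n for i in range(1,n+1)])
    print("goal",qg.round(2),"ike",e.round(4),"spd",w.round(2),"e",we.round(4),"big",b.round(2),"end",tr[-1].round(2),"min q6",min(t[5] for t in tr).round(2),"TCP",[fk(t)[0].round(2).tolist() for t in tr[n//5-1::n//5]])
    return rows,tr
def show(rows):
    for i in range(0,len(rows),5): print([ [round(float(v),1 if j<3 else 2) for j,v in enumerate(r)] for r in rows[i:i+5]])
E
python3 - <<'E'
from jp import *
for sd in([.65,.29,-.57,2.1,.22,.73,1.54],[.3,.29,-.2,2.1,.0,.73,1.5],[.84,.34,-.82,2.1,.35,.77,1.41]):
    rows,tr=jpath([.4303,-.1233,.19],toolM(np.radians(4),1,.045),sd,25)
show(rows)
E
```

```text
[0.5585 0.2341 0.1777] [-3.139  0.702 -2.775] 10.03 q [-0.122  0.443 -0.545  2.271  2.16   0.41  -0.678] F [ 1.3 -0.3 -1.4] w 0.0591
goal [ 0.63  0.31 -0.57  2.12  0.24  0.7   1.53] ike 0.0 spd 0.74 e 0.0 big 0.64 end [ 0.51  0.29 -0.41  2.13  0.17  0.68  1.6 ] min q6 0.34 TCP [[0.59, 0.11, 0.18], [0.57, -0.0, 0.18], [0.52, -0.08, 0.18], [0.47, -0.12, 0.18], [0.43, -0.12, 0.19]]
goal [ 0.34  0.28 -0.22  2.13  0.08  0.67  1.69] ike 0.0 spd 0.71 e 0.0 big 0.68 end [ 0.48  0.29 -0.39  2.13  0.15  0.68  1.61] min q6 0.36 TCP [[0.58, 0.1, 0.18], [0.56, -0.02, 0.18], [0.51, -0.09, 0.18], [0.46, -0.13, 0.18], [0.43, -0.12, 0.19]]
goal [ 0.82  0.36 -0.81  2.11  0.38  0.74  1.4 ] ike 0.0 spd 0.77 e 0.0 big 0.61 end [ 0.53  0.29 -0.44  2.12  0.18  0.69  1.59] min q6 0.32 TCP [[0.59, 0.11, 0.19], [0.58, 0.0, 0.18], [0.53, -0.08, 0.18], [0.48, -0.12, 0.18], [0.43, -0.12, 0.19]]
[[-1.7, -25.3, -1.4, 0.41, 0.05, 0.08], [-0.3, -25.1, -1.2, 0.4, 0.09, 0.08], [1.1, -24.8, -1.0, 0.39, 0.12, 0.08], [2.4, -24.4, -0.8, 0.38, 0.16, 0.08], [3.7, -23.8, -0.6, 0.35, 0.2, 0.07]]
[[5.0, -23.0, -0.5, 0.33, 0.22, 0.08], [6.2, -22.2, -0.3, 0.3, 0.25, 0.08], [7.3, -21.2, -0.2, 0.27, 0.28, 0.07], [8.3, -20.2, -0.2, 0.24, 0.3, 0.07], [9.2, -19.0, -0.1, 0.21, 0.33, 0.08]]
[[9.9, -17.8, -0.1, 0.16, 0.34, 0.07], [10.6, -16.4, -0.2, 0.13, 0.35, 0.06], [11.2, -15.1, -0.2, 0.08, 0.36, 0.07], [11.6, -13.6, -0.4, 0.04, 0.37, 0.06], [11.8, -12.1, -0.5, -0.01, 0.37, 0.06]]
[[11.9, -10.7, -0.7, -0.05, 0.36, 0.06], [11.9, -9.1, -0.9, -0.09, 0.35, 0.05], [11.8, -7.6, -1.2, -0.14, 0.34, 0.05], [11.4, -6.2, -1.5, -0.19, 0.32, 0.04], [11.0, -4.7, -1.8, -0.22, 0.3, 0.04]]
[[10.4, -3.3, -2.2, -0.26, 0.27, 0.03], [9.7, -1.9, -2.6, -0.31, 0.24, 0.02], [8.9, -0.6, -3.0, -0.33, 0.21, 0.02], [8.0, 0.6, -3.5, -0.37, 0.16, 0.01], [6.9, 1.7, -4.0, -0.39, 0.12, -0.01]]
```

```bash
python3 - <<'E'
from jp import *
for p,t in(([.51,.21,.235],44),([.49,.2,.23],46),([.5,.2,.25],42)):
    q=to(np.array(p),toolM(np.radians(t),1,.363),6,tag=str(p))
    rows,tr=jpath([.4303,-.1233,.19],toolM(np.radians(4),1,.045),[.5,.29,-.4,2.1,.2,.7,1.6],25,q)
    if t==44: show(rows)
E
```

```text
[0.5585 0.2341 0.1777] [-3.139  0.702 -2.775] 10.03 q [-0.122  0.443 -0.545  2.271  2.16   0.41  -0.678] F [ 1.3 -0.3 -1.4] w 0.0591
[0.51, 0.21, 0.235] 6 spd 0.31 e 0.0 big 0.32 q [-0.05  0.26 -0.62  2.39  2.2   0.38 -0.77]
[[0.7, -0.88, -13.09, 0.0, -0.1, 0.0], [0.57, -0.88, -13.1, 0.0, -0.11, 0.01], [0.41, -0.88, -13.11, 0.0, -0.1, 0.0], [0.28, -0.88, -13.11, 0.0, -0.11, 0.01], [0.13, -0.88, -13.11, 0.0, -0.1, 0.0], [-0.02, -0.88, -13.11, 0.0, -0.11, 0.01]]
goal [ 0.51  0.29 -0.41  2.13  0.17  0.68  1.6 ] ike 0.0 spd 0.67 e 0.0 big 0.61 end [ 0.51  0.29 -0.42  2.13  0.17  0.69  1.6 ] min q6 0.38 TCP [[0.55, 0.09, 0.23], [0.54, -0.02, 0.22], [0.5, -0.09, 0.2], [0.45, -0.13, 0.19], [0.43, -0.12, 0.19]]
[[-1.9, -25.5, 1.6, 0.48, 0.07, 0.04], [-0.3, -25.3, 1.8, 0.47, 0.11, 0.04], [1.3, -24.9, 2.0, 0.46, 0.16, 0.04], [2.8, -24.3, 2.3, 0.43, 0.2, 0.05], [4.2, -23.6, 2.4, 0.42, 0.23, 0.04]]
[[5.6, -22.7, 2.6, 0.38, 0.28, 0.04], [6.9, -21.7, 2.7, 0.35, 0.31, 0.04], [8.0, -20.5, 2.8, 0.31, 0.33, 0.05], [9.0, -19.2, 2.9, 0.27, 0.37, 0.04], [9.9, -17.9, 2.9, 0.22, 0.38, 0.05]]
[[10.5, -16.4,
[... 1015 characters left out ...]
.58] min q6 0.46 TCP [[0.55, 0.08, 0.24], [0.54, -0.03, 0.22], [0.49, -0.1, 0.2], [0.45, -0.13, 0.19], [0.43, -0.12, 0.19]]
[0.5, 0.2, 0.25] 6 spd 0.43 e 0.0 big 0.4 q [-0.1   0.18 -0.52  2.38  2.05  0.27 -0.63]
[[0.73, -1.84, -16.39, 0.0, -0.05, 0.0], [0.65, -1.85, -16.4, 0.0, -0.05, 0.01], [0.56, -1.84, -16.39, 0.0, -0.05, 0.0], [0.47, -1.85, -16.4, 0.0, -0.05, 0.01], [0.39, -1.84, -16.41, 0.0, -0.05, 0.0], [0.3, -1.85, -16.4, 0.0, -0.05, 0.01]]
goal [ 0.51  0.29 -0.41  2.13  0.17  0.68  1.6 ] ike 0.0 spd 0.61 e 0.0 big 0.55 end [ 0.49  0.29 -0.4   2.13  0.16  0.68  1.61] min q6 0.28 TCP [[0.54, 0.09, 0.25], [0.54, -0.01, 0.23], [0.51, -0.08, 0.21], [0.46, -0.12, 0.2], [0.43, -0.12, 0.19]]
```

carry_out(
  targets=[
    [0.7, -0.9, -13.1, 0, -0.1, 0, 255],
    [0.6, -0.9, -13.1, 0, -0.1, 0, 255],
    [0.4, -0.9, -13.1, 0, -0.1, 0, 255],
    [0.3, -0.9, -13.1, 0, -0.1, 0, 255],
    [0.1, -0.9, -13.1, 0, -0.1, 0, 255],
  ],
)

```text
clock: 10.45
position: [0.518, 0.2139, 0.2243]
tool_rot: [-3.14, 0.753, -2.775]
force: [-0.6, -0.4, -1.8]
grip_width: 0.059
```

carry_out(
  targets=[
    [0, -0.9, -13.1, 0, -0.1, 0, 255],
    [-1.9, -25.5, 1.6, 0.48, 0.07, 0.04, 255],
    [-0.3, -25.3, 1.8, 0.47, 0.11, 0.04, 255],
    [1.3, -24.9, 2, 0.46, 0.16, 0.04, 255],
    [2.8, -24.3, 2.3, 0.43, 0.2, 0.05, 255],
  ],
)

```text
clock: 10.87
position: [0.545, 0.1147, 0.2319]
tool_rot: [-2.967, 0.708, -2.808]
force: [0.2, 0.4, -3.2]
grip_width: 0.0586
```

carry_out(
  targets=[
    [4.2, -23.6, 2.4, 0.42, 0.23, 0.04, 255],
    [5.6, -22.7, 2.6, 0.38, 0.28, 0.04, 255],
    [6.9, -21.7, 2.7, 0.35, 0.31, 0.04, 255],
    [8, -20.5, 2.8, 0.31, 0.33, 0.05, 255],
    [9, -19.2, 2.9, 0.27, 0.37, 0.04, 255],
  ],
)

```text
clock: 11.28
position: [0.5447, 0.0021, 0.2207]
tool_rot: [-2.832, 0.558, -2.885]
force: [-0.1, 0.2, -2.5]
grip_width: 0.0587
```

carry_out(
  targets=[
    [9.9, -17.9, 2.9, 0.22, 0.38, 0.05, 255],
    [10.5, -16.4, 2.9, 0.18, 0.41, 0.04, 255],
    [11.1, -14.8, 2.9, 0.13, 0.41, 0.05, 255],
    [11.4, -13.3, 2.8, 0.07, 0.42, 0.04, 255],
    [11.5, -11.7, 2.6, 0.03, 0.43, 0.04, 255],
  ],
)

```text
clock: 11.7
position: [0.5089, -0.0818, 0.2045]
tool_rot: [-2.813, 0.362, -2.987]
force: [-0.3, 0.3, -2.4]
grip_width: 0.0587
```

carry_out(
  targets=[
    [11.5, -10, 2.5, -0.03, 0.41, 0.05, 255],
    [11.3, -8.4, 2.2, -0.08, 0.41, 0.04, 255],
    [10.9, -6.8, 1.9, -0.14, 0.39, 0.04, 255],
    [10.3, -5.3, 1.6, -0.18, 0.37, 0.04, 255],
    [9.5, -3.9, 1.2, -0.23, 0.33, 0.03, 255],
  ],
)

```text
clock: 12.12
position: [0.4621, -0.123, 0.1906]
tool_rot: [-2.905, 0.177, -3.067]
force: [0.2, -0.0, -1.4]
grip_width: 0.0587
```

carry_out(
  targets=[
    [8.6, -2.5, 0.8, -0.28, 0.3, 0.03, 255],
    [7.5, -1.3, 0.4, -0.32, 0.27, 0.02, 255],
    [6.3, 0, 0, -0.36, 0.21, 0.02, 255],
    [5, 0.8, -0.7, -0.39, 0.17, 0.01, 255],
    [3.5, 1.7, -1.3, -0.42, 0.11, 0.01, 255],
  ],
)

```text
clock: 12.53
position: [0.4318, -0.1258, 0.1879]
tool_rot: [-3.096, 0.07, -3.095]
force: [-1.0, 0.9, -1.9]
grip_width: 0.0586
```

carry_out(
  targets=[
    [2, 2.4, -1.9, -0.44, 0.06, 0, 255],
    [0, 0, 0, 0, 0, 0, 255],
    [0, 0, 0, 0, 0, 0, 255],
  ],
)

```text
clock: 12.78
position: [0.4299, -0.1242, 0.1896]
tool_rot: [-3.138, 0.065, -3.097]
force: [-0.9, 0.2, -1.7]
grip_width: 0.0582
```

```bash
python3 - <<'E'
from go import *
f=bot.grab_frame("wrist");f.update({"pos":s["position"],"rpy":s["tool_rot"]});np.savez("w7.npz",**f)
cv2.imwrite("pics/w7.png",f["color"][...,::-1])
g=bot.grab_frame("side");np.savez("side7.npz",**g)
to(np.array([.4303,-.1233,.19]),toolM(np.radians(4),1,.045),3)
E
```

```text
[ 0.4299 -0.1242  0.1896] [-3.138  0.065 -3.097] 12.78 q [ 0.502  0.293 -0.414  2.123  0.173  0.69   1.593] F [-0.9  0.2 -1.7] w 0.0582
 3 spd 0.01 e 0.0 big 0.02 q [ 0.51  0.29 -0.42  2.13  0.17  0.69  1.6 ]
[[-0.16, 0.3, -0.12, -0.01, -0.02, 0.0], [-0.15, 0.3, -0.12, -0.01, -0.01, 0.0], [-0.16, 0.3, -0.13, -0.01, -0.02, 0.0]]
```

View pics/w7.png

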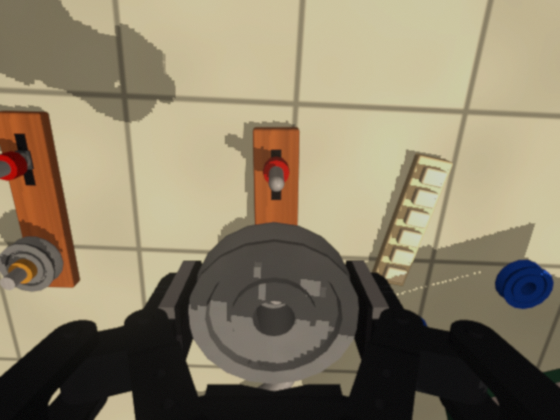

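The wrist view shows the wheel held nearly level with its bore at (273,318). The large row's free post tip is at (277,183), with its collar at (276,168).

```bash
cat > held.py <<'E'
from h import *
def held(f,rad):
    T=f["T_tool_cam"];P=cloud(f,T)*1000;ok=(f["z_map"]>0)&(np.hypot(P[...,0],P[...,1])<rad+8)&(P[...,2]<0)&(P[...,2]>-45)&(abs(P[...,1])<rad-7)
    Q=P[ok];hh,ed=np.histogram(Q[:,2],60);z0=ed[hh.argmax()]
    F=Q[abs(Q[:,2]-z0)<4]
    for _ in range(6):
        A=np.c_[F[:,:2],np.ones(len(F))];c,*_=np.linalg.lstsq(A,F[:,2],rcond=None);r=Q[:,2]-np.c_[Q[:,:2],np.ones(len(Q))]@c;F=Q[abs(r)<1.2]
    n=np.array([c[0],c[1],-1]);n/=np.linalg.norm(n)
    out=[]
    for y in range(-12,13,3):
        k=F[abs(F[:,1]-y)<1.5]
        if len(k)<10: continue
        out.append((y,k[:,0].min(),k[:,0].max()))
    o=np.array(out);h=np.sqrt(rad**2-o[:,0]**2);print("face z",c.round(3),"up-normal(tool)",n.round(3),"n",len(F))
    print("x centre from near/far rim:",np.median(o[:,1]+h).round(2),np.median(o[:,2]-h).round(2))
    B=P[(f["z_map"]>0)&(np.hypot(P[...,0],P[...,1])<15)];r=B[:,2]-np.c_[B[:,:2],np.ones(len(B))]@c
    K=F[np.hypot(F[:,0],F[:,1])<13]; 
    # bore edge: in each row of x, inner gap along y ; bounds of the hole in face points
    cand=[(np.sum(np.hypot(K[:,0]-a,K[:,1]-b)<7.2),a,b) for a in np.arange(-6,6.1,.5) for b in np.arange(-5,5.1,.5)]
    m=min(cand)[0];bb=np.array([t[1:] for t in cand if t[0]<=m+3]);print("bore centre xy",bb.mean(0).round(2),m,len(bb))
    return c,n
E
python3 - <<'E'
from held import *
f=dict(np.load("w7.npz"));s={"position":f["pos"],"tool_rot":f["rpy"]};c,n=held(f,30)
T=wristT(f,s);print("n world",(T[:3,:3]@np.linalg.inv(f["T_tool_cam"][:3,:3])@n).round(3))
P=cloud(f,T);H=hsv(f);z=P[...,2];ok=f["z_map"]>0
for x0,y0 in((.4303,-.1233),):
    m=ok&(z>.06)&(z<.072)&(np.hypot(P[...,0]-x0,P[...,1]-y0)<.02)
    for b in blobs(m,5): print("tip",b[0].round(1),b[1],P[b[2]].mean(0).round(4),P[b[2]].max(0).round(4),"ray",ray(f,T,b[0],.066).round(4))
m=ok&((H[...,0]<3)|(H[...,0]>172))&(H[...,1]>120)
for b in blobs(m,30): print("red",b[0].round(1),b[1],P[b[2]].mean(0).round(4),P[b[2]].max(0).round(4))
w=ok&(H[...,0]>3)&(H[...,0]<16)&(H[...,1]>100)&(z<.03)
for b in blobs(w,300): r=cv2.minAreaRect((P[b[2]][:,:2]*1000).astype(np.float32));print("wood",b[0].round(),r,P[b[2]].min(0).round(3))
E
```

```text
face z [-7.2000e-02  8.0000e-03 -3.0521e+01] up-normal(tool) [-0.072  0.008 -0.997] n 8975
x centre from near/far rim: -0.61 -0.02
bore centre xy [0. 0.] 35 1
n world [0.006 0.012 1.   ]
tip [276.2 182.4] 205 [ 0.4272 -0.1226  0.0659] [ 0.4337 -0.1167  0.0696] ray [ 0.4272 -0.1226  0.066 ]
red [ 14.3 164.3] 488 [ 0.4304 -0.3331  0.0384] [ 0.4455 -0.328   0.0449]
red [280.5 166.4] 129 [ 0.4235 -0.1192  0.034 ] [ 0.4342 -0.1135  0.0362]
wood [ 40. 188.] ((482.56024169921875, -343.2475280761719), (180.6125030517578, 54.82014846801758), 2.6836836338043213) [ 0.392 -0.371 -0.002]
wood [276. 174.] ((442.12384033203125, -122.66848754882812), (92.51280975341797, 40.9477424621582), 2.743032455444336) [ 0.395 -0.145 -0.002]
```

```bash
python3 - <<'E'
from go import *
M=toolT(s)[:3,:3]
print("xy corr tool",(M.T@[.4,1.5,0]).round(2),"down 1mm in tool",(M.T@[0,0,-1]).round(4),"+x",(M.T@[1,0,0]).round(3),"+y",(M.T@[0,1,0]).round(3))
E
```

```text
[ 0.43   -0.1235  0.1897] [-3.138  0.065 -3.095] 12.88 q [ 0.5    0.293 -0.413  2.124  0.173  0.69   1.593] F [-0.5  0.7 -1.5] w 0.0587
xy corr tool [-0.47  1.48  0.03] down 1mm in tool [0.0652 0.0038 0.9979] +x [-0.997 -0.047  0.065] +y [-0.047  0.999 -0.001]
```

carry_out(
  targets=[
    [1.1, 0.9, 25, 0, 0, 0, 255],
    [1.6, 0.1, 25, 0, 0, 0, 255],
    [1.6, 0.1, 25, 0, 0, 0, 255],
    [1.6, 0.1, 25, 0, 0, 0, 255],
    [1.3, 0.1, 20, 0, 0, 0, 255],
  ],
)

```text
clock: 13.3
position: [0.4305, -0.1217, 0.0682]
tool_rot: [-3.139, 0.065, -3.093]
force: [0.6, -0.8, -2.0]
grip_width: 0.059
```

carry_out(
  targets=[
    [0, 0, 0, 0, 0, 0, 255],
    [0, 0, 0, 0, 0, 0, 255],
    [0.26, 0, 4, 0, 0, 0, 255],
    [0.26, 0, 4, 0, 0, 0, 255],
    [0, 0, 0, 0, 0, 0, 255],
  ],
)

```text
clock: 13.72
position: [0.4311, -0.1226, 0.062]
tool_rot: [-3.139, 0.067, -3.095]
force: [-0.8, 0.2, -0.6]
grip_width: 0.0586
```

carry_out(
  targets=[
    [0.2, 0, 3, 0, 0, 0, 255],
    [0.2, 0, 3, 0, 0, 0, 255],
    [0, 0, 0, 0, 0, 0, 255],
  ],
)

```text
clock: 13.97
position: [0.4307, -0.1226, 0.0555]
tool_rot: [-3.139, 0.066, -3.095]
force: [-0.0, -0.1, -2.0]
grip_width: 0.0586
```

carry_out(
  targets=[
    [0.2, 0, 3, 0, 0, 0, 255],
    [0.2, 0, 3, 0, 0, 0, 255],
    [0, 0, 0, 0, 0, 0, 255],
  ],
)

```text
clock: 14.22
position: [0.4306, -0.1225, 0.0492]
tool_rot: [-3.139, 0.065, -3.095]
force: [0.1, -0.1, -2.2]
grip_width: 0.0586
```

carry_out(
  targets=[
    [0.26, 0, 4, 0, 0, 0, 255],
    [0.26, 0, 4, 0, 0, 0, 255],
    [0.26, 0, 4, 0, 0, 0, 255],
    [0, 0, 0, 0, 0, 0, 255],
  ],
)

```text
clock: 14.55
position: [0.4304, -0.1224, 0.0368]
tool_rot: [-3.139, 0.065, -3.095]
force: [-1.1, 0.7, -1.5]
grip_width: 0.0589
```

carry_out(
  targets=[
    [0.26, 0, 4, 0, 0, 0, 255],
    [0.26, 0, 4, 0, 0, 0, 255],
    [0.26, 0, 4, 0, 0, 0, 255],
    [0, 0, 0, 0, 0, 0, 255],
  ],
)

```text
clock: 14.88
position: [0.4305, -0.1225, 0.0249]
tool_rot: [-3.139, 0.065, -3.095]
force: [-0.0, -0.1, -2.3]
grip_width: 0.059
```

carry_out(
  targets=[
    [0.2, 0, 3, 0, 0, 0, 255],
    [0.13, 0, 2, 0, 0, 0, 255],
    [0, 0, 0, 0, 0, 0, 255],
  ],
)

```text
clock: 15.13
position: [0.4307, -0.1226, 0.0203]
tool_rot: [-3.139, 0.065, -3.095]
force: [-0.1, -0.2, -2.4]
grip_width: 0.0587
```

carry_out(
  targets=[
    [0.13, 0, 2, 0, 0, 0, 255],
    [0.07, 0, 1, 0, 0, 0, 255],
    [0, 0, 0, 0, 0, 0, 255],
  ],
)

```text
clock: 15.38
position: [0.4308, -0.1226, 0.0176]
tool_rot: [-3.139, 0.066, -3.095]
force: [0.0, 0.6, -0.4]
grip_width: 0.0588
```

carry_out(
  targets=[
    [0.07, 0, 1, 0, 0, 0, 255],
    [0, 0, 0, 0, 0, 0, 255],
  ],
)

```text
clock: 15.55
position: [0.4308, -0.1226, 0.0166]
tool_rot: [-3.139, 0.066, -3.095]
force: [-0.4, 0.9, 1.6]
grip_width: 0.0584
```

carry_out(
  targets=[
    [0.07, 0, 1, 0, 0, 0, 255],
    [0, 0, 0, 0, 0, 0, 255],
  ],
)

```text
clock: 15.72
position: [0.4308, -0.1226, 0.0156]
tool_rot: [-3.139, 0.066, -3.095]
force: [-1.0, 0.6, 2.2]
grip_width: 0.0589
```

carry_out(
  targets=[
    [0.05, 0, 0.7, 0, 0, 0, 255],
    [0, 0, 0, 0, 0, 0, 255],
  ],
)

```text
clock: 15.88
position: [0.4308, -0.1226, 0.0148]
tool_rot: [-3.139, 0.066, -3.095]
force: [-0.5, -0.2, 1.2]
grip_width: 0.0591
```

carry_out(
  targets=[
    [0.05, 0, 0.7, 0, 0, 0, 255],
    [0, 0, 0, 0, 0, 0, 255],
  ],
)

```text
clock: 16.05
position: [0.4308, -0.1227, 0.0141]
tool_rot: [-3.139, 0.066, -3.095]
force: [-0.8, 0.7, 1.3]
grip_width: 0.0588
```

carry_out(
  targets=[
    [0.05, 0, 0.7, 0, 0, 0, 255],
    [0, 0, 0, 0, 0, 0, 255],
  ],
)

```text
clock: 16.22
position: [0.4308, -0.1226, 0.0136]
tool_rot: [-3.139, 0.066, -3.095]
force: [-2.7, 0.9, 9.2]
grip_width: 0.0588
```

carry_out(
  targets=[
    [0.05, 0, 0.7, 0, 0, 0, 255],
    [0, 0, 0, 0, 0, 0, 255],
  ],
)

```text
clock: 16.38
position: [0.4309, -0.1227, 0.0133]
tool_rot: [-3.139, 0.066, -3.095]
force: [-5.5, 2.3, 23.5]
grip_width: 0.0588
```

carry_out(
  targets=[
    [0.03, 0, 0.5, 0, 0, 0, 255],
    [0, 0, 0, 0, 0, 0, 255],
  ],
)

```text
clock: 16.55
position: [0.431, -0.1227, 0.0131]
tool_rot: [-3.139, 0.067, -3.095]
force: [-7.7, 2.1, 35.2]
grip_width: 0.0589
```

The collar reached home: the force rose to 35 N at TCP z = 13 mm. I'll relax, release and lift.

carry_out(
  targets=[
    [-0.07, 0, -1.1, 0, 0, 0, 255],
    [0, 0, 0, 0, 0, 0, 120],
    [0, 0, 0, 0, 0, 0, 60],
    [0, 0, 0, 0, 0, 0, 20],
    [0, 0, 0, 0, 0, 0, 20],
  ],
)

```text
clock: 16.97
position: [0.4307, -0.1227, 0.0132]
tool_rot: [-3.139, 0.065, -3.095]
force: [-0.6, -1.0, 1.3]
grip_width: 0.0787
```

carry_out(
  targets=[
    [0, 0, 0, 0, 0, 0, 20],
    [-0.3, 0, -5, 0, 0, 0, 20],
    [-0.6, 0, -10, 0, 0, 0, 20],
    [-1.6, -0.1, -25, 0, 0, 0, 20],
    [-1.6, -0.1, -25, 0, 0, 0, 20],
  ],
)

```text
clock: 17.38
position: [0.4299, -0.1223, 0.0791]
tool_rot: [-3.14, 0.064, -3.094]
force: [0.5, 0.7, 0.7]
grip_width: 0.0784
```

carry_out(
  targets=[
    [-1.6, -0.1, -25, 0, 0, 0, 0],
    [-1.6, -0.1, -25, 0, 0, 0, 0],
    [-1.6, -0.1, -25, 0, 0, 0, 0],
    [0, 0, 0, 0, 0, 0, 0],
    [0, 0, 0, 0, 0, 0, 0],
  ],
)

```text
clock: 17.8
position: [0.431, -0.1232, 0.1551]
tool_rot: [-3.138, 0.068, -3.096]
force: [-0.9, -0.4, -0.1]
grip_width: 0.0858
```

```bash
cat > chk.py <<'E'
from h import *
def chk(f,T,x,y,rad):
    P=cloud(f,T);m=(f["z_map"]>0)&(np.hypot(P[...,0]-x,P[...,1]-y)<rad+.012)&(P[...,2]>.038)&(P[...,2]<.055)
    Q=P[m];c,*_=np.linalg.lstsq(np.c_[Q[:,:2],np.ones(len(Q))],Q[:,2],rcond=None);(cx,cy),r=cv2.minEnclosingCircle((Q[:,:2]*1000).astype(np.float32))
    print("wheel at",round(cx,1),round(cy,1),"r",round(r,1),"top z",np.median(Q[:,2]).round(4),"p90",np.percentile(Q[:,2],90).round(4),"slope",c[:2].round(3),"n",len(Q))
E
python3 - <<'E'
from jp import *
from chk import chk
f=bot.grab_frame("wrist");f.update({"pos":s["position"],"rpy":s["tool_rot"]});np.savez("w8.npz",**f);T=wristT(f,s)
cv2.imwrite("pics/w8.png",f["color"][...,::-1])
chk(f,T,.429,-.123,.03);chk(f,T,.524,-.119,.03)
g=bot.grab_frame("side");chk(g,g["cam_to_world"],.429,-.123,.03);chk(g,g["cam_to_world"],.524,-.119,.03)
PBn=np.array([.6365,.1363,.1217])
M=toolM(np.radians(40),1)
for d in(.11,.13):
  for sd in([0,.45,-.4,2.2,2.3,.4,-.6],[.2,.5,-.7,2.2,2.1,.45,-.4]):
    rows,tr=jpath(PBn+ax*d+M[:,2]*.019,M,sd,30)
    q=to(PBn+ax*.004+M[:,2]*.019,M,10,tr[-1],show=False,tag="grasp");to(PBn+ax*.13+M[:,2]*.019,M,10,q,show=False,tag="lift")
show(rows)
E
```

```text
[ 0.431  -0.1232  0.1551] [-3.138  0.068 -3.096] 17.8 q [ 0.493  0.354 -0.414  2.157  0.236  0.602  1.532] F [-0.9 -0.4 -0.1] w 0.0858
wheel at 429.2 -122.5 r 30.2 top z 0.0436 p90 0.0449 slope [-0.003 -0.001] n 5003
wheel at 526.0 -118.5 r 30.6 top z 0.044 p90 0.0468 slope [-0.005 -0.   ] n 3378
wheel at 429.3 -121.9 r 30.7 top z 0.0438 p90 0.0464 slope [-0.009  0.018] n 316
wheel at 526.7 -118.1 r 31.3 top z 0.0435 p90 0.0472 slope [0.004 0.016] n 290
goal [ 0.23  0.4  -0.59  2.26  2.42  0.22 -0.69] ike 0.0 spd 1.14 e 0.0495 big 0.38 end [ 0.27  0.41 -0.64  2.26  2.34  0.24 -0.6 ] min q6 0.16 TCP [[0.47, -0.14, 0.16], [0.53, -0.12, 0.17], [0.58, -0.07, 0.19], [0.6, 0.02, 0.2], [0.59, 0.12, 0.2]]
grasp 10 spd 0.26 e 0.0 big 0.25 q [ 0.22  0.68 -0.65  2.16  2.42  0.41 -0.6 ]
lift 10 spd 0.32 e 0.0 big 0.3 q [ 0.27  0.36 -0.63  2.27  2.32  0.19 -0.6 ]
goal [ 0.37  0.44 -0.77  2.26  2.18  0.28 -0.42] ike 0.0 spd 1.29 e 0.0926 big 0.38 end [ 0.3   0.42 -0.69  2.26  2.28  0.25 -0.54] min q6 0.16 TCP [[0.47, -0.13, 0.15], [0.52, -0.11, 0.16], [0.56, -0.07, 0.17], [0.59, 0.02, 0.19], [0.59
[... 1483 characters left out ...]
-0.06], [-9.5, 6.6, -0.8, -0.03, -0.28, -0.06], [-9.4, 7.4, -0.8, -0.05, -0.29, -0.06]]
[[-9.2, 8.2, -0.9, -0.08, -0.27, -0.06], [-9.0, 9.0, -0.9, -0.1, -0.28, -0.06], [-8.7, 9.8, -0.9, -0.13, -0.26, -0.06], [-8.4, 10.5, -0.9, -0.15, -0.25, -0.06], [-8.0, 11.2, -0.8, -0.17, -0.24, -0.06]]
[[-7.5, 11.8, -0.8, -0.18, -0.23, -0.06], [-7.1, 12.4, -0.8, -0.21, -0.22, -0.06], [-6.5, 13.0, -0.7, -0.22, -0.2, -0.06], [-5.9, 13.5, -0.7, -0.23, -0.19, -0.07], [-5.3, 13.9, -0.6, -0.25, -0.16, -0.06]]
[[-4.7, 14.3, -0.5, -0.26, -0.15, -0.06], [-4.1, 14.6, -0.5, -0.27, -0.14, -0.06], [-3.4, 14.8, -0.4, -0.28, -0.11, -0.07], [-2.7, 15.0, -0.3, -0.28, -0.09, -0.06], [-2.0, 15.2, -0.2, -0.29, -0.07, -0.07]]
```

View pics/w8.png

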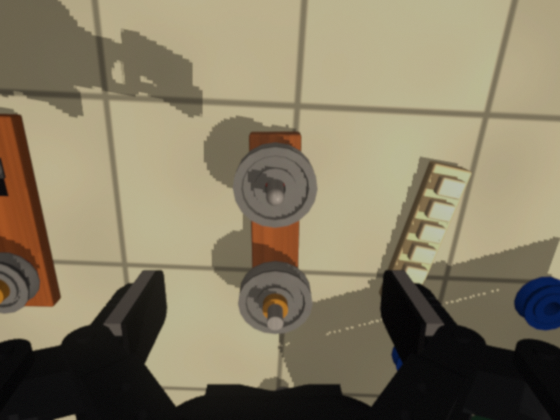

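The wrist view shows the large wheel seated flat on its post at (275,187), with its sample at (275,298). The heights match: 43.6 mm against 44.0 mm at the top faces. Next is the small wheel.

```bash
cat > p3.py <<'E'
from jp import *
PBn=np.array([.6365,.1363,.1217]);q0=s["qpos"];best=None
for t in(42,45,48):
  M=toolM(np.radians(t),1)
  for d in(.09,.12):
    p=PBn+ax*d+M[:,2]*.019
    for sd in([0,.45,-.4,2.2,2.4,.4,-.6],[.2,.5,-.7,2.2,2.1,.45,-.4],[.5,.6,-1,2.2,2,.5,-.2]):
      qg,e=ik(p,M,np.array(sd))
      if e>.005: continue
      for bump in(0,.15,.3):
        n=28;u=np.arange(1,n+1)/n;Q=[q0+(qg-q0)*k+np.eye(7)[5]*bump*np.sin(np.pi*k) for k in u]
        rows,tr,w,we,b=follow(q0,Q)
        if we>.003 or w>.95 or b>.95: continue
        _,t2,w2,e2,_=follow(tr[-1],cart(p,M,PBn+ax*.004+M[:,2]*.019,M,10));_,t3,w3,e3,_=follow(t2[-1],cart(PBn+ax*.004+M[:,2]*.019,M,PBn+ax*.11+M[:,2]*.019,M,10))
        mz=min(fk(k)[0][2] for k in tr);m6=min(min(k[5] for k in tr),t3[-1][5]);m4=max(k[3] for k in tr+t3)
        sc=m6-max(e2,e3)*50-w*.05
        if best is None or sc>best[0]: best=(sc,t,d,sd,bump,rows,tr,w,we,b,e2,e3,mz,m6,m4)
_,t,d,sd,bump,rows,tr,w,we,b,e2,e3,mz,m6,m4=best
print(t,d,sd,bump,"spd",w,"e",we,"big",b,e2,e3,"minz",mz,"q6",m6,"q4",m4,tr[-1].round(2),[fk(k)[0].round(2).tolist() for k in tr[3::4]]);show(rows)
E
python3 p3.py
```

```text
[ 0.4301 -0.1229  0.1534] [-3.139  0.065 -3.095] 17.9 q [ 0.492  0.357 -0.413  2.159  0.237  0.601  1.532] F [ 0.1  1.1 -1.2] w 0.0853
48 0.09 [0.2, 0.5, -0.7, 2.2, 2.1, 0.45, -0.4] 0.3 spd 0.7523830006260672 e 2.0816681711721685e-15 big 0.7408220764788931 2.0122792321330962e-15 1.942890293094024e-15 minz 0.14003522002423358 q6 0.46168835775755307 q4 2.3468146371792984 [ 0.33  0.53 -0.73  2.33  2.71  0.5  -0.9 ] [[0.4, -0.15, 0.14], [0.4, -0.19, 0.14], [0.45, -0.21, 0.15], [0.52, -0.18, 0.16], [0.58, -0.11, 0.17], [0.61, 0.0, 0.17], [0.6, 0.12, 0.18]]
[[11.8, -5.6, 4.2, 0.34, 0.36, -0.07], [10.0, -7.0, 3.8, 0.39, 0.32, -0.07], [7.9, -8.1, 3.4, 0.43, 0.25, -0.06], [5.6, -8.9, 3.0, 0.45, 0.18, -0.05], [3.1, -9.5, 2.5, 0.48, 0.11, -0.04]]
[[0.5, -9.7, 2.1, 0.48, 0.03, -0.02], [-2.2, -9.5, 1.6, 0.48, -0.06, -0.02], [-4.9, -8.9, 1.2, 0.46, -0.14, 0.0], [-7.5, -8.0, 0.7, 0.44, -0.22, 0.01], [-10.1, -6.7, 0.3, 0.39, -0.3, 0.02]]
[[-12.4, -5.0, -0.1, 0.35, -0.37, 0.04], [-14.5, -3.0, -0.5, 0.28, -0.44, 0.05], [-16.3, -0.7, -0.9, 0.21, -0.49, 0.06], [-17.8, 1.9, -1.2, 0.14, -0.54, 0.07], [-18.9, 4.6, -1.5, 0.05, -0.58, 0.08]]
[[-19.6, 7.5, -1.8, -0.04, -0.6, 0.09], [-20.0, 10.4, -2.0, -0.13, -0.62, 0.1], [-19.9, 13.3, -2.2, -0.21, -0.61, 0.1], [-19.5, 16.1, -2.3, -0.3, -0.61, 0.11], [-18.7, 18.9, -2.4, -0.38, -0.58, 0.1]]
[[-17.5, 21.4, -2.4, -0.46, -0.54, 0.11], [-16.1, 23.7, -2.4, -0.53, -0.51, 0.11], [-14.4, 25.7, -2.3, -0.58, -0.45, 0.1], [-12.5, 27.4, -2.2, -0.64, -0.4, 0.1], [-10.4, 28.7, -2.1, -0.68, -0.34, 0.1]]
[[-8.2, 29.6, -1.9, -0.71, -0.28, 0.09], [-6.0, 30.2, -1.7, -0.72, -0.22, 0.08], [-3.9, 30.5, -1.5, -0.73, -0.15, 0.07]]
```

carry_out(
  targets=[
    [11.8, -5.6, 4.2, 0.34, 0.36, -0.07, 0],
    [10, -7, 3.8, 0.39, 0.32, -0.07, 0],
    [7.9, -8.1, 3.4, 0.43, 0.25, -0.06, 0],
    [5.6, -8.9, 3, 0.45, 0.18, -0.05, 0],
    [3.1, -9.5, 2.5, 0.48, 0.11, -0.04, 0],
  ],
)

```text
clock: 18.32
position: [0.3938, -0.1652, 0.1389]
tool_rot: [-2.918, -0.067, -3.075]
force: [0.1, -0.4, 0.5]
grip_width: 0.0858
```

carry_out(
  targets=[
    [0.5, -9.7, 2.1, 0.48, 0.03, -0.02, 0],
    [-2.2, -9.5, 1.6, 0.48, -0.06, -0.02, 0],
    [-4.9, -8.9, 1.2, 0.46, -0.14, 0, 0],
    [-7.5, -8, 0.7, 0.44, -0.22, 0.01, 0],
    [-10.1, -6.7, 0.3, 0.39, -0.3, 0.02, 0],
  ],
)

```text
clock: 18.73
position: [0.422, -0.2052, 0.1453]
tool_rot: [-2.684, 0.001, -3.045]
force: [-0.6, -1.1, 0.5]
grip_width: 0.0854
```

carry_out(
  targets=[
    [-12.4, -5, -0.1, 0.35, -0.37, 0.04, 0],
    [-14.5, -3, -0.5, 0.28, -0.44, 0.05, 0],
    [-16.3, -0.7, -0.9, 0.21, -0.49, 0.06, 0],
    [-17.8, 1.9, -1.2, 0.14, -0.54, 0.07, 0],
    [-18.9, 4.6, -1.5, 0.05, -0.58, 0.08, 0],
  ],
)

```text
clock: 19.15
position: [0.5007, -0.194, 0.1569]
tool_rot: [-2.565, 0.236, -2.941]
force: [0.8, -0.4, 0.4]
grip_width: 0.0857
```

carry_out(
  targets=[
    [-19.6, 7.5, -1.8, -0.04, -0.6, 0.09, 0],
    [-20, 10.4, -2, -0.13, -0.62, 0.1, 0],
    [-19.9, 13.3, -2.2, -0.21, -0.61, 0.1, 0],
    [-19.5, 16.1, -2.3, -0.3, -0.61, 0.11, 0],
    [-18.7, 18.9, -2.4, -0.38, -0.58, 0.1, 0],
  ],
)

```text
clock: 19.57
position: [0.5822, -0.1081, 0.166]
tool_rot: [-2.629, 0.532, -2.807]
force: [0.4, -0.6, -0.4]
grip_width: 0.0851
```

carry_out(
  targets=[
    [-17.5, 21.4, -2.4, -0.46, -0.54, 0.11, 0],
    [-16.1, 23.7, -2.4, -0.53, -0.51, 0.11, 0],
    [-14.4, 25.7, -2.3, -0.58, -0.45, 0.1, 0],
    [-12.5, 27.4, -2.2, -0.64, -0.4, 0.1, 0],
    [-10.4, 28.7, -2.1, -0.68, -0.34, 0.1, 0],
  ],
)

```text
clock: 19.98
position: [0.6147, 0.0334, 0.1746]
tool_rot: [-2.904, 0.768, -2.757]
force: [0.8, -0.2, -0.4]
grip_width: 0.0855
```

carry_out(
  targets=[
    [-8.2, 29.6, -1.9, -0.71, -0.28, 0.09, 0],
    [-6, 30.2, -1.7, -0.72, -0.22, 0.08, 0],
    [-3.9, 30.5, -1.5, -0.73, -0.15, 0.07, 0],
    [0, 0, 0, 0, 0, 0, 0],
    [0, 0, 0, 0, 0, 0, 0],
  ],
)

```text
clock: 20.4
position: [0.5994, 0.1221, 0.1803]
tool_rot: [3.139, 0.836, -2.78]
force: [-0.1, -0.5, -0.7]
grip_width: 0.0849
```

```bash
python3 - <<'E'
from go import *
from wheel import wheels
f=bot.grab_frame("wrist");f.update({"pos":s["position"],"rpy":s["tool_rot"]});np.savez("w9.npz",**f);T=wristT(f,s)
try: wheels(f,T)
except Exception as e: print(e)
P=cloud(f,T);p0=PB;d=P-p0;h=d@ax;H=hsv(f);m=(f["z_map"]>0)&(H[...,1]<60)&(abs(h-.0148)<.004)&(np.linalg.norm(d-h[...,None]*ax,axis=-1)<.04)
for b in blobs(m,100):
    Q=P[b[2]]-p0;e1=np.array([-.355,.935,0]);e2=np.cross(ax,e1);c,r=cv2.minEnclosingCircle((np.stack([Q@e1,Q@e2],1)*1000).astype(np.float32));print(b[0],b[1],"centre top",(p0+e1*c[0]/1000+e2*c[1]/1000+ax*(Q@ax).mean()).round(4),r)
M=toolM(np.radians(48),1);C=np.array([.6278,.1331,.1346])-ax*.016;print(C)
q=to(C+ax*.06+M[:,2]*.019,M,4);q=to(C+ax*.004+M[:,2]*.019,M,7,q);q=to(C+ax*.09+M[:,2]*.019,M,9,q)
E
```

```text
[0.5994 0.1221 0.1803] [ 3.139  0.836 -2.78 ] 20.4 q [ 0.333  0.531 -0.731  2.327  2.709  0.495 -0.901] F [-0.1 -0.5 -0.7] w 0.0849
A [484. 206.] 289 top-face centre [0.5849 0.2434 0.1359] r 6.0 normal [0.218 0.883 0.415] h mm 16.0 pegtip [0.576  0.2391 0.1485] maxh 0.0358 pt off e1,e2 mm [-3.5, 0.9]
B [272. 203.] 4481 top-face centre [0.6278 0.1323 0.1344] r 24.3 normal [-0.553 -0.208  0.807] h mm 14.7 pegtip [0.6174 0.1286 0.1485] maxh 0.0361 pt off e1,e2 mm [-1.4, 1.8]
[272.22447143 203.27462888] 4446 centre top [0.6278 0.1323 0.1344] 24.313871383666992
[0.6366   0.136444 0.121656]
 4 spd 0.17 e 0.0 big 0.18 q [ 0.3   0.6  -0.71  2.3   2.71  0.54 -0.88]
[[1.1, 0.05, 7.29, 0.0, -0.0, -0.0], [1.1, 0.05, 7.29, 0.0, -0.01, -0.01], [1.11, 0.05, 7.28, 0.01, -0.0, 0.0], [1.11, 0.06, 7.29, -0.0, -0.01, -0.0]]
 7 spd 0.18 e 0.0 big 0.19 q [ 0.25  0.74 -0.67  2.23  2.73  0.61 -0.85]
[[1.83, 0.14, 7.7, -0.0, 0.0, -0.0], [1.84, 0.14, 7.7, -0.0, 0.0, -0.0], [1.83, 0.14, 7.7, -0.0, 0.0, -0.0], [1.84, 0.14, 7.7, -0.0, 0.0, -0.0], [1.83, 0.14, 7.7, -0.0, 0.0, -0.0], [1.84, 0.14, 7.7, -0.0, 0.0, -0.0], [1.83, 0.14, 7.71, -0.0, 0.0, -0.0]]
 9 spd 0.22 e 0.0 big 0.23 q [ 0.33  0.53 -0.73  2.33  2.71  0.5  -0.9 ]
[[-1.98, -0.0, -9.35, -0.0, 0.0, -0.0], [-1.99, -0.01, -9.35, -0.0, 0.0, -0.0], [-1.98, -0.0, -9.35, -0.0, 0.0, -0.0], [-1.98, -0.01, -9.36, -0.0, 0.0, -0.0], [-1.98, 0.0, -9.35, -0.0, 0.0, -0.0], [-1.99, -0.0, -9.35, -0.0, 0.0, -0.0], [-1.98, -0.01, -9.35, -0.0, 0.0, -0.0], [-1.98, -0.0, -9.35, -0.0, 0.0, -0.0], [-1.99, -0.01, -9.35, -0.0, 0.0, -0.0]]
```

carry_out(
  targets=[
    [1.1, 0, 7.3, 0, 0, 0, 0],
    [1.1, 0, 7.3, 0, 0, 0, 0],
    [1.1, 0, 7.3, 0, 0, 0, 0],
    [1.1, 0, 7.3, 0, 0, 0, 0],
    [1.8, 0, 7.7, 0, 0, 0, 0],
  ],
)

```text
clock: 20.87
position: [0.6224, 0.1307, 0.1516]
tool_rot: [-3.141, 0.838, -2.778]
force: [-0.5, -0.4, -0.4]
grip_width: 0.0856
```

carry_out(
  targets=[
    [1.8, 0, 7.7, 0, 0, 0, 0],
    [1.8, 0, 7.7, 0, 0, 0, 0],
    [1.8, 0, 7.7, 0, 0, 0, 0],
    [1.8, 0, 7.7, 0, 0, 0, 0],
    [1.8, 0, 7.7, 0, 0, 0, 0],
  ],
)

```text
clock: 21.28
position: [0.6434, 0.1386, 0.1192]
tool_rot: [-3.142, 0.838, -2.779]
force: [0.6, -0.8, -0.6]
grip_width: 0.0854
```

carry_out(
  targets=[
    [1.8, 0, 7.7, 0, 0, 0, 0],
    [0, 0, 0, 0, 0, 0, 0],
    [0, 0, 0, 0, 0, 0, 0],
  ],
)

```text
clock: 21.53
position: [0.6472, 0.1402, 0.113]
tool_rot: [3.141, 0.838, -2.779]
force: [0.3, 0.4, -0.4]
grip_width: 0.0854
```

```bash
python3 - <<'E'
from go import *
f=bot.grab_frame("wrist");f.update({"pos":s["position"],"rpy":s["tool_rot"]});np.savez("w10.npz",**f);T=wristT(f,s)
cv2.imwrite("pics/w10.png",f["color"][...,::-1])
M=toolM(np.radians(48),1);C=np.array([.6278,.1327,.1345])-ax*.016
to(C+ax*.004+M[:,2]*.019,M,1)
E
```

```text
[0.6472 0.1402 0.113 ] [ 3.141  0.838 -2.779] 21.53 q [ 0.253  0.734 -0.673  2.23   2.736  0.605 -0.853] F [ 0.3  0.4 -0.4] w 0.0854
 1 spd 0.02 e 0.0 big 0.02 q [ 0.25  0.74 -0.67  2.23  2.74  0.61 -0.85]
[[0.42, -0.11, 0.92, 0.0, -0.0, -0.0]]
```

View pics/w10.png

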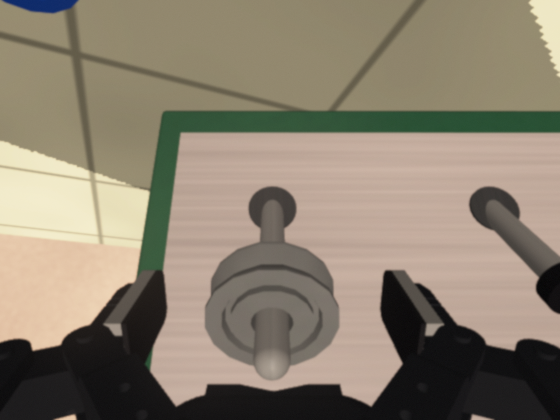

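The wrist view shows the small wheel at (272,310), centred between the fingers at x≈273, so I can close and lift.

carry_out(
  targets=[
    [0, 0, 0, 0, 0, 0, 60],
    [0, 0, 0, 0, 0, 0, 120],
    [0, 0, 0, 0, 0, 0, 180],
    [0, 0, 0, 0, 0, 0, 255],
    [0, 0, 0, 0, 0, 0, 255],
  ],
  force=60,
)

```text
clock: 22.0
position: [0.6471, 0.1399, 0.1141]
tool_rot: [-3.14, 0.839, -2.778]
force: [-9.7, -4.6, 13.3]
grip_width: 0.0467
```

carry_out(
  targets=[
    [0, 0, 0, 0, 0, 0, 255],
    [0, 0, 0, 0, 0, 0, 255],
    [0, 0, 0, 0, 0, 0, 255],
  ],
)

```text
clock: 22.25
position: [0.647, 0.1399, 0.1141]
tool_rot: [-3.14, 0.839, -2.778]
force: [-11.4, -3.7, 12.3]
grip_width: 0.0467
```

carry_out(
  targets=[
    [-0.9, 0, -4, 0, 0, 0, 255],
    [-1.7, 0, -8, 0, 0, 0, 255],
    [-2, 0, -9.4, 0, 0, 0, 255],
    [-2, 0, -9.4, 0, 0, 0, 255],
    [-2, 0, -9.4, 0, 0, 0, 255],
  ],
)

```text
clock: 22.67
position: [0.6238, 0.1312, 0.1476]
tool_rot: [-3.141, 0.838, -2.779]
force: [0.6, 0.6, -1.4]
grip_width: 0.0465
```

carry_out(
  targets=[
    [-2, 0, -9.4, 0, 0, 0, 255],
    [-2, 0, -9.4, 0, 0, 0, 255],
    [-2, 0, -9.4, 0, 0, 0, 255],
    [-2, 0, -9.4, 0, 0, 0, 255],
    [0, 0, 0, 0, 0, 0, 255],
  ],
)

```text
clock: 23.08
position: [0.603, 0.123, 0.1794]
tool_rot: [-3.14, 0.839, -2.778]
force: [0.8, -0.5, -2.0]
grip_width: 0.0469
```

```bash
cat > p4.py <<'E'
from jp import *
q0=s["qpos"];best=None;Mg=toolM(np.radians(12),1,.035);p=np.array([.432,-.334,.20])
for sd in([.7,.4,-.4,2,.2,.6,1.8],[.9,.4,-.6,2,.2,.6,1.8],[.5,.4,-.2,2,.1,.6,2.],[1.2,.5,-.9,2,.4,.7,1.6]):
  qg,e=ik(p,Mg,np.array(sd))
  for bump in(0,.15,.3,.45):
   for b4 in(0,.1,-.1):
    n=35;u=np.arange(1,n+1)/n;Q=[q0+(qg-q0)*k+(np.eye(7)[5]*bump+np.eye(7)[3]*b4-np.eye(7)[1]*.15)*np.sin(np.pi*k) for k in u]
    rows,tr,w,we,b=follow(q0,Q)
    if we>.003 or w>.95 or b>.95 or e>.005: continue
    mz=min(fk(k)[0][2] for k in tr);m6=min(k[5] for k in tr);sc=min(m6,.4)+min(mz,.19)*5-w*.05
    if best is None or sc>best[0]: best=(sc,sd,bump,rows,tr,w,we,b,mz,m6)
_,sd,bump,rows,tr,w,we,b,mz,m6=best
print(sd,bump,"spd",w,"e",we,"big",b,"minz",mz,"q6",m6,tr[-1].round(2),[fk(k)[0].round(2).tolist() for k in tr[2::4]]);show(rows)
E
python3 p4.py
python3 - <<'E'
from h import *
f=dict(np.load("side0.npz"))
from workcell import bot
g=bot.grab_frame("side");H=hsv(g);P=cloud(g,g["cam_to_world"]);P0=cloud(f,f["cam_to_world"]);H0=hsv(f)
for p,h in((P0,H0),(P,H)):
    z=p[...,2];m=(h[...,0]>50)&(h[...,0]<90)&(h[...,1]>90)&(z>.26)&(z<.296);b=max(blobs(m,100),key=lambda b:b[1]);print("flap",p[b[2]].mean(0).round(4))
E
```

```text
[0.603  0.123  0.1794] [-3.14   0.839 -2.778] 23.08 q [ 0.328  0.538 -0.727  2.322  2.708  0.501 -0.897] F [ 0.8 -0.5 -2. ] w 0.0469
[0.9, 0.4, -0.6, 2, 0.2, 0.6, 1.8] 0.45 spd 0.6072782747833207 e 1.6653345369377348e-15 big 0.9319319729670236 minz 0.19118828606594296 q6 0.5363942749045353 [ 0.85  0.38 -0.29  1.96 -0.03  0.64  2.22] [[0.64, 0.02, 0.22], [0.63, -0.13, 0.26], [0.57, -0.26, 0.28], [0.48, -0.34, 0.29], [0.4, -0.37, 0.27], [0.34, -0.37, 0.24], [0.33, -0.34, 0.21], [0.37, -0.32, 0.19], [0.43, -0.33, 0.2]]
[[-10.0, -35.8, -7.2, 0.8, -0.22, -0.12], [-7.2, -37.1, -6.7, 0.83, -0.14, -0.14], [-4.1, -38.0, -6.0, 0.85, -0.06, -0.15], [-0.9, -38.5, -5.3, 0.85, 0.03, -0.16], [2.5, -38.4, -4.5, 0.84, 0.13, -0.16]]
[[5.8, -37.9, -3.7, 0.81, 0.21, -0.18], [9.2, -36.8, -2.9, 0.78, 0.29, -0.19], [12.4, -35.2, -2.0, 0.73, 0.38, -0.19], [15.3, -33.1, -1.1, 0.68, 0.46, -0.2], [17.9, -30.6, -0.2, 0.59, 0.52, -0.2]]
[[20.2, -27.6, 0.6, 0.52, 0.59, -0.21], [22.0, -24.3, 1.4, 0.43, 0.63, -0.21], [23.3, -20.8, 2.1, 0.33, 0.67, -0.21], [24.1, -17.2, 2.7, 0.22, 0.69, -0.21], [24.3, -13.4, 3.3, 0.13, 0.7, -0.21]]
[[24.0, -9.7, 3.7, 0.01, 0.7, -0.2], [23.2, -6.2, 4.1, -0.08, 0.67, -0.2], [21.8, -2.8, 4.4, -0.19, 0.64, -0.2], [20.0, 0.3, 4.5, -0.27, 0.6, -0.19], [17.8, 3.0, 4.6, -0.37, 0.53, -0.19]]
[[15.3, 5.4, 4.6, -0.44, 0.47, -0.17], [12.4, 7.2, 4.5, -0.5, 0.39, -0.17], [9.4, 8.6, 4.3, -0.56, 0.3, -0.15], [6.3, 9.5, 4.0, -0.59, 0.21, -0.14], [3.1, 9.8, 3.6, -0.62, 0.11, -0.13]]
[[0.0, 9.7, 3.2, -0.63, 0.02, -0.11], [-3.0, 9.1, 2.8, -0.63, -0.08, -0.1], [-5.8, 8.0, 2.3, -0.61, -0.16, -0.08], [-8.4, 6.5, 1.7, -0.57, -0.26, -0.07], [-10.7, 4.6, 1.1, -0.54, -0.33, -0.05]]
[[-12.7, 2.5, 0.6, -0.48, -0.41, -0.03], [-14.3, 0.1, -0.0, -0.42, -0.46, -0.03], [-15.5, -2.5, -0.7, -0.35, -0.52, -0.01], [-16.3, -5.2, -1.2, -0.27, -0.55, 0.01], [-16.7, -8.0, -1.8, -0.2, -0.59, 0.01]]
flap [0.6134 0.2085 0.2892]
flap [0.6134 0.2082 0.2891]
```

```bash
sed -e 's/^q0=s\["qpos"\]/q0=to(np.array([.555,.08,.225]),toolM(np.radians(46),1,.3),6,tag="retreat")/' -e 's/, *n=35/,n=35/' p4.py > p5.py
sed -i 's/sc=min(m6,.4)/sc=-3*max(0,max(fk(k)[0][0] for k in tr[:12])-.57)-2*max(0,.36-min(fk(k)[0][0] for k in tr))+min(m6,.35)/; s/mz,.19/mz,.18/' p5.py; python3 p5.py
```

```text
[0.6035 0.1231 0.1789] [-3.14   0.839 -2.778] 23.13 q [ 0.327  0.54  -0.727  2.321  2.708  0.502 -0.897] F [ 0.6  0.5 -1.8] w 0.0466
retreat 6 spd 0.32 e 0.0 big 0.32 q [ 0.44  0.34 -0.76  2.39  2.68  0.35 -0.96]
[[1.04, -3.85, -12.65, 0.07, 0.06, 0.07], [1.09, -3.96, -12.62, 0.07, 0.06, 0.07], [1.14, -4.05, -12.58, 0.07, 0.05, 0.07], [1.18, -4.16, -12.55, 0.08, 0.06, 0.07], [1.22, -4.27, -12.5, 0.07, 0.06, 0.06], [1.28, -4.37, -12.46, 0.07, 0.06, 0.07]]
[0.5, 0.4, -0.2, 2, 0.1, 0.6, 2.0] 0.15 spd 0.6466451202123208 e 1.942890293094024e-15 big 0.6775761871457022 minz 0.19856291637083512 q6 0.3617384787179809 [ 0.85  0.38 -0.28  1.96 -0.04  0.64  2.23] [[0.57, -0.0, 0.24], [0.57, -0.11, 0.26], [0.53, -0.21, 0.27], [0.47, -0.28, 0.27], [0.42, -0.32, 0.25], [0.38, -0.32, 0.23], [0.37, -0.32, 0.21], [0.39, -0.32, 0.2], [0.43, -0.33, 0.2]]
[[-4.3, -27.0, -4.3, 0.59, -0.08, -0.09], [-2.5, -27.6, -4.0, 0.6, -0.04, -0.09], [-0.5, -27.9, -3.7, 0.61, 0.02, -0.09], [1.5, -28.0, -3.3, 0.6, 0.07, -0.09], [3.5, -27.9, -2.9, 0.59, 0.13, -0.09]]
[[5.5, -27.4, -2.5, 0.57, 0.19, -0.08], [7.5, -26.6, -
[... 415 characters left out ...]
], [15.0, -5.8, 3.4, -0.09, 0.47, -0.04], [14.0, -3.8, 3.6, -0.16, 0.45, -0.04], [12.6, -2.1, 3.7, -0.21, 0.41, -0.04]]
[[11.1, -0.5, 3.9, -0.26, 0.37, -0.04], [9.3, 0.7, 3.9, -0.31, 0.33, -0.03], [7.5, 1.7, 3.9, -0.35, 0.28, -0.04], [5.5, 2.4, 3.8, -0.38, 0.22, -0.03], [3.6, 2.8, 3.7, -0.4, 0.17, -0.03]]
[[1.6, 2.9, 3.6, -0.42, 0.11, -0.03], [-0.4, 2.7, 3.4, -0.43, 0.05, -0.03], [-2.2, 2.3, 3.2, -0.42, -0.01, -0.03], [-4.0, 1.6, 2.9, -0.42, -0.07, -0.03], [-5.6, 0.7, 2.6, -0.4, -0.12, -0.03]]
[[-7.0, -0.4, 2.3, -0.38, -0.17, -0.03], [-8.2, -1.7, 2.0, -0.35, -0.22, -0.03], [-9.3, -3.1, 1.7, -0.32, -0.27, -0.04], [-10.1, -4.6, 1.3, -0.27, -0.3, -0.03], [-10.7, -6.2, 0.9, -0.24, -0.34, -0.04]]
```

carry_out(
  targets=[
    [1, -3.9, -12.6, 0.07, 0.06, 0.07, 255],
    [1.1, -4, -12.6, 0.07, 0.06, 0.07, 255],
    [1.1, -4.1, -12.6, 0.07, 0.06, 0.07, 255],
    [1.2, -4.2, -12.5, 0.07, 0.06, 0.07, 255],
    [1.2, -4.3, -12.5, 0.07, 0.06, 0.07, 255],
  ],
)

```text
clock: 23.55
position: [0.563, 0.0872, 0.2163]
tool_rot: [3.138, 0.806, -2.833]
force: [0.1, 0.3, -1.3]
grip_width: 0.0468
```

carry_out(
  targets=[
    [1.3, -4.4, -12.5, 0.07, 0.06, 0.07, 255],
    [-4.3, -27, -4.3, 0.59, -0.08, -0.09, 255],
    [-2.5, -27.6, -4, 0.6, -0.04, -0.09, 255],
    [-0.5, -27.9, -3.7, 0.61, 0.02, -0.09, 255],
    [1.5, -28, -3.3, 0.6, 0.07, -0.09, 255],
  ],
)

```text
clock: 23.97
position: [0.5748, -0.0288, 0.2471]
tool_rot: [-2.853, 0.798, -2.791]
force: [-0.3, 0.2, -1.6]
grip_width: 0.0465
```

carry_out(
  targets=[
    [3.5, -27.9, -2.9, 0.59, 0.13, -0.09, 255],
    [5.5, -27.4, -2.5, 0.57, 0.19, -0.08, 255],
    [7.5, -26.6, -1.9, 0.55, 0.23, -0.09, 255],
    [9.4, -25.6, -1.4, 0.51, 0.29, -0.08, 255],
    [11.1, -24.3, -0.9, 0.47, 0.34, -0.08, 255],
  ],
)

```text
clock: 24.38
position: [0.5505, -0.1623, 0.2657]
tool_rot: [-2.584, 0.667, -2.811]
force: [0.4, 0.2, -2.7]
grip_width: 0.0467
```

carry_out(
  targets=[
    [12.7, -22.7, -0.3, 0.42, 0.38, -0.07, 255],
    [14, -20.9, 0.3, 0.37, 0.42, -0.07, 255],
    [15.1, -18.9, 0.8, 0.31, 0.44, -0.06, 255],
    [15.9, -16.8, 1.3, 0.25, 0.48, -0.06, 255],
    [16.4, -14.6, 1.9, 0.18, 0.49, -0.06, 255],
  ],
)

```text
clock: 24.8
position: [0.4869, -0.2635, 0.2657]
tool_rot: [-2.492, 0.459, -2.937]
force: [0.4, 0.0, -2.6]
grip_width: 0.0469
```

carry_out(
  targets=[
    [16.5, -12.3, 2.3, 0.11, 0.49, -0.05, 255],
    [16.3, -10.1, 2.7, 0.04, 0.5, -0.05, 255],
    [15.8, -7.8, 3, -0.02, 0.49, -0.05, 255],
    [15, -5.8, 3.4, -0.09, 0.47, -0.04, 255],
    [14, -3.8, 3.6, -0.16, 0.45, -0.04, 255],
  ],
)

```text
clock: 25.22
position: [0.4174, -0.3148, 0.2477]
tool_rot: [-2.554, 0.242, -3.075]
force: [-1.4, -0.3, -1.6]
grip_width: 0.0465
```

carry_out(
  targets=[
    [12.6, -2.1, 3.7, -0.21, 0.41, -0.04, 255],
    [11.1, -0.5, 3.9, -0.26, 0.37, -0.04, 255],
    [9.3, 0.7, 3.9, -0.31, 0.33, -0.03, 255],
    [7.5, 1.7, 3.9, -0.35, 0.28, -0.04, 255],
    [5.5, 2.4, 3.8, -0.38, 0.22, -0.03, 255],
  ],
)

```text
clock: 25.63
position: [0.3758, -0.3237, 0.2219]
tool_rot: [-2.725, 0.087, 3.141]
force: [-0.8, 0.8, -1.6]
grip_width: 0.0465
```

carry_out(
  targets=[
    [3.6, 2.8, 3.7, -0.4, 0.17, -0.03, 255],
    [1.6, 2.9, 3.6, -0.42, 0.11, -0.03, 255],
    [-0.4, 2.7, 3.4, -0.43, 0.05, -0.03, 255],
    [-2.2, 2.3, 3.2, -0.42, -0.01, -0.03, 255],
    [-4, 1.6, 2.9, -0.42, -0.07, -0.03, 255],
  ],
)

```text
clock: 26.05
position: [0.379, -0.3176, 0.202]
tool_rot: [-2.944, 0.06, -3.137]
force: [0.1, 0.1, -2.5]
grip_width: 0.047
```

carry_out(
  targets=[
    [-5.6, 0.7, 2.6, -0.4, -0.12, -0.03, 255],
    [-7, -0.4, 2.3, -0.38, -0.17, -0.03, 255],
    [-8.2, -1.7, 2, -0.35, -0.22, -0.03, 255],
    [-9.3, -3.1, 1.7, -0.32, -0.27, -0.04, 255],
    [-10.1, -4.6, 1.3, -0.27, -0.3, -0.03, 255],
  ],
)

```text
clock: 26.47
position: [0.4202, -0.3276, 0.1969]
tool_rot: [-3.122, 0.172, -3.111]
force: [0.4, 0.9, -1.1]
grip_width: 0.0469
```

carry_out(
  targets=[
    [-10.7, -6.2, 0.9, -0.24, -0.34, -0.04, 255],
    [0, 0, 0, 0, 0, 0, 255],
    [0, 0, 0, 0, 0, 0, 255],
    [0, 0, 0, 0, 0, 0, 255],
  ],
)

```text
clock: 26.8
position: [0.4301, -0.3331, 0.198]
tool_rot: [3.14, 0.205, -3.107]
force: [-0.5, -0.0, -1.5]
grip_width: 0.0469
```

```bash
python3 - <<'E'
from go import *
from held import *
f=bot.grab_frame("wrist");f.update({"pos":s["position"],"rpy":s["tool_rot"]});np.savez("w11.npz",**f);T=wristT(f,s)
cv2.imwrite("pics/w11.png",f["color"][...,::-1])
c,n=held(f,24);M=toolT(s)[:3,:3];print("n world",(M@n).round(3))
P=cloud(f,T);z=P[...,2];ok=f["z_map"]>0;H=hsv(f)
m=ok&(z>.06)&(z<.072)&(np.hypot(P[...,0]-.432,P[...,1]+.335)<.02)
for b in blobs(m,5): print("tip",b[0].round(1),b[1],P[b[2]].mean(0).round(4),"ray",ray(f,T,b[0],.066).round(4))
m=ok&((H[...,0]<3)|(H[...,0]>172))&(H[...,1]>120)
for b in blobs(m,30): print("red",b[0].round(1),b[1],P[b[2]].mean(0).round(4),P[b[2]].max(0).round(4))
print("down",(M.T@[0,0,-1]).round(4),"+x",(M.T@[1,0,0]).round(3),"+y",(M.T@[0,1,0]).round(3))
E
```

```text
[ 0.4301 -0.3331  0.198 ] [ 3.14   0.205 -3.107] 26.8 q [ 0.844  0.38  -0.276  1.967 -0.034  0.643  2.226] F [-0.5 -0.  -1.5] w 0.0469
face z [ 3.9000e-02  1.0000e-03 -2.4971e+01] up-normal(tool) [ 0.039  0.001 -0.999] n 2375
x centre from near/far rim: 0.34 -1.83
bore centre xy [4.06 0.14] 0 169
n world [-0.242 -0.009  0.97 ]
tip [263.7 159.1] 212 [ 0.4303 -0.3399  0.0657] ray [ 0.4301 -0.3399  0.066 ]
red [269.4 144.4] 139 [ 0.4272 -0.3359  0.042 ] [ 0.4377 -0.3305  0.0436]
down [ 0.2034 -0.0019  0.9791] +x [-0.978 -0.035  0.203] +y [-0.034  0.999  0.009]
```

View pics/w11.png

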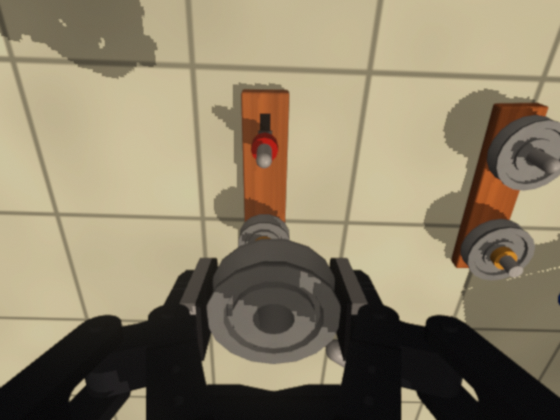

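The wrist view shows the small wheel held with its bore at (273,318). The small row's post tip is at (264,159), with its collar at (266,147). My plane fit picked up the side wall too, so I'll refit around the expected normal.

```bash
python3 - <<'E'
from h import *
f=dict(np.load("w11.npz"));T=f["T_tool_cam"];P=cloud(f,T)*1000
n=np.array([-.208,0,-.978]);n/=np.linalg.norm(n);e=np.array([-n[2],0,n[0]]);e/=np.linalg.norm(e)   # in-plane ~ +x
m=(f["z_map"]>0)&(abs(P[...,1])<17)&(abs(P[...,0])<34)&(P[...,2]<-5)&(P[...,2]>-50);Q=P[m]
h=Q@n;hist,ed=np.histogram(h,np.arange(10,50,.5));print([(ed[i],hist[i]) for i in np.argsort(-hist)[:8]])
h0=ed[hist.argmax()]+.25
F=Q[abs(h-h0)<1.5]
for _ in range(5):
    c=F.mean(0);nn=np.linalg.svd(F-c,full_matrices=False)[2][2];nn*=np.sign(nn@n);F=Q[abs((Q-c)@nn)<.8]
M=toolT({"position":f["pos"],"tool_rot":f["rpy"]})[:3,:3];print("n tool",nn.round(3),"world",(M@nn).round(4),len(F))
e=np.cross([0,1,0],nn);e/=np.linalg.norm(e);e*=np.sign(e[0]);xs=F@e;ys=F[:,1]
o=[]
for y in range(-15,16,3):
    k=xs[abs(ys-y)<1.5]
    if len(k)>10: o.append((y,k.min(),k.max()))
o=np.array(o);hh=np.sqrt(24**2-o[:,0]**2);print("centre e:",(o[:,1]+hh).round(1),(o[:,2]-hh).round(1))
hp=c@nn;ce=np.median(np.r_[o[:,1]+hh,o[:,2]-hh]);print("plane h",hp,"ce",ce)
C=nn*hp+e*ce;C[1]=0  # top centre, tool mm
U=C-16*nn;print("top centre tool",C.round(2),"under",U.round(2),"world top",(f["pos"]+M@C/1000).round(4),"under",(f["pos"]+M@U/1000).round(4))
np.savez("small.npz",C=C,n=nn)
E
```

```text
[(np.float64(28.0), np.int64(2409)), (np.float64(28.5), np.int64(2175)), (np.float64(27.5), np.int64(1122)), (np.float64(29.0), np.int64(625)), (np.float64(27.0), np.int64(428)), (np.float64(26.5), np.int64(367)), (np.float64(25.5), np.int64(343)), (np.float64(26.0), np.int64(282))]
n tool [-0.207 -0.004 -0.978] world [ 0.004  -0.0055  1.    ] 5987
centre e: [3.9 3.8 4.3 4.5 4.2 3.8 4.2 4.  3.4 3.3 3.6] [5.3 4.9 5.  4.7 4.7 4.5 4.5 5.  4.4 4.9 5.6]
plane h 28.420299350382344 ce 4.416209578221746
top centre tool [ -1.57   0.   -28.72] under [  1.75   0.06 -13.07] world top [ 0.4258 -0.3333  0.2264] under [ 0.4258 -0.3332  0.2104]
```

```bash
python3 - <<'E'
from go import *
d=np.load("small.npz");M=toolT(s)[:3,:3];w=s["position"]+M@d["C"]/1000-.016*(M@d["n"]);print("under",w.round(4))
v=(np.array([.4321,-.3400,.085])-w)*1000;print(v.round(2),(M.T@v).round(2),"down1",(M.T@[0,0,-1]).round(4))
E
```

```text
[ 0.4303 -0.3329  0.1982] [ 3.14   0.205 -3.106] 26.85 q [ 0.843  0.38  -0.276  1.967 -0.034  0.643  2.226] F [ 0.3  0.2 -2.3] w 0.0461
under [ 0.426  -0.333   0.2106]
[   6.14   -7.   -125.64] [ 19.84  -7.43 124.19] down1 [ 0.2038 -0.0017  0.979 ]
```

Next I descend to 16 mm above the tip, then feel the rest of the way down.

carry_out(
  targets=[
    [-5.7, -7.2, 1, 0, 0, 0, 255],
    [5.1, 0, 24.6, 0, 0, 0, 255],
    [5.1, 0, 24.6, 0, 0, 0, 255],
    [5.1, 0, 24.6, 0, 0, 0, 255],
    [5.1, 0, 24.6, 0, 0, 0, 255],
  ],
)

```text
clock: 27.27
position: [0.4374, -0.3403, 0.0973]
tool_rot: [3.141, 0.207, -3.106]
force: [1.0, -0.8, -1.9]
grip_width: 0.0471
```

carry_out(
  targets=[
    [5.1, 0, 24.6, 0, 0, 0, 255],
    [0, 0, 0, 0, 0, 0, 255],
    [0, 0, 0, 0, 0, 0, 255],
    [0, 0, 0, 0, 0, 0, 255],
  ],
)

```text
clock: 27.6
position: [0.4377, -0.3405, 0.0742]
tool_rot: [3.141, 0.207, -3.106]
force: [0.2, -0.1, -1.3]
grip_width: 0.0466
```

```bash
python3 - <<'E'
from go import *
d=np.load("small.npz");M=toolT(s)[:3,:3];w=s["position"]+M@d["C"]/1000-.016*(M@d["n"]);print("under",w.round(4))
v=(np.array([.4321,-.3400,w[2]])-w)*1000;print(v.round(2),(M.T@v).round(2),"down1",(M.T@[0,0,-1]).round(4))
f=bot.grab_frame("wrist");np.savez("w12.npz",**f)
cv2.imwrite("pics/w12.png",f["color"][...,::-1])
E
```

```text
[ 0.4377 -0.3405  0.0742] [ 3.141  0.207 -3.106] 27.6 q [ 0.81   0.594 -0.239  2.028  0.017  0.368  2.212] F [ 0.2 -0.1 -1.3] w 0.0466
under [ 0.4333 -0.3406  0.0867]
[-1.24  0.63  0.  ] [ 1.19  0.67 -0.25] down1 [ 2.059e-01 -9.000e-04  9.786e-01]
```

View pics/w12.png

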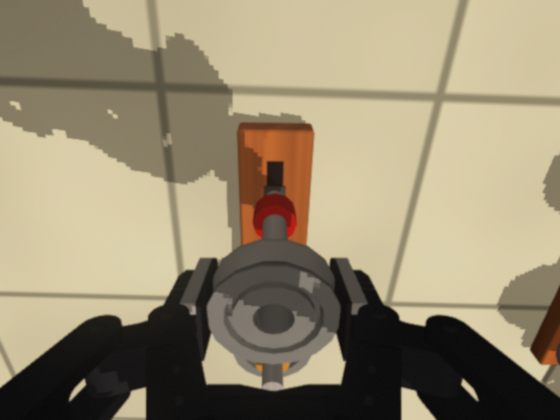

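The wrist view shows the post and collar at x≈274 and the wheel bore at x≈273, so it is laterally aligned. I'll apply the 1.2 mm x correction and descend gently.

carry_out(
  targets=[
    [2.2, 0.5, 4.7, 0, 0, 0, 255],
    [1, 0, 4.9, 0, 0, 0, 255],
    [0.8, 0, 4, 0, 0, 0, 255],
    [0, 0, 0, 0, 0, 0, 255],
    [0, 0, 0, 0, 0, 0, 255],
  ],
)

```text
clock: 28.07
position: [0.4358, -0.3398, 0.0587]
tool_rot: [3.14, 0.206, -3.107]
force: [0.6, -0.0, -1.6]
grip_width: 0.0464
```

carry_out(
  targets=[
    [0.6, 0, 3, 0, 0, 0, 255],
    [0.6, 0, 3, 0, 0, 0, 255],
    [0, 0, 0, 0, 0, 0, 255],
  ],
)

```text
clock: 28.32
position: [0.4357, -0.3397, 0.0522]
tool_rot: [3.139, 0.206, -3.107]
force: [0.4, 0.1, -1.0]
grip_width: 0.0466
```

carry_out(
  targets=[
    [0.6, 0, 3, 0, 0, 0, 255],
    [0.6, 0, 3, 0, 0, 0, 255],
    [0, 0, 0, 0, 0, 0, 255],
  ],
)

```text
clock: 28.57
position: [0.4358, -0.3396, 0.046]
tool_rot: [3.139, 0.206, -3.107]
force: [-0.1, -0.1, -2.5]
grip_width: 0.0468
```

carry_out(
  targets=[
    [0.6, 0, 3, 0, 0, 0, 255],
    [0.6, 0, 3, 0, 0, 0, 255],
    [0, 0, 0, 0, 0, 0, 255],
  ],
)

```text
clock: 28.82
position: [0.4358, -0.3396, 0.0399]
tool_rot: [3.139, 0.206, -3.107]
force: [-0.5, 0.3, -1.9]
grip_width: 0.0462
```

carry_out(
  targets=[
    [0.5, 0, 2.5, 0, 0, 0, 255],
    [0.5, 0, 2.5, 0, 0, 0, 255],
    [0.4, 0, 2, 0, 0, 0, 255],
    [0, 0, 0, 0, 0, 0, 255],
  ],
)

```text
clock: 29.15
position: [0.4359, -0.3396, 0.0329]
tool_rot: [3.139, 0.206, -3.107]
force: [-0.3, -0.3, -1.5]
grip_width: 0.0468
```

carry_out(
  targets=[
    [0.4, 0, 2, 0, 0, 0, 255],
    [0.4, 0, 2, 0, 0, 0, 255],
    [0, 0, 0, 0, 0, 0, 255],
  ],
)

```text
clock: 29.4
position: [0.4362, -0.3398, 0.0291]
tool_rot: [3.14, 0.207, -3.107]
force: [-0.1, -0.5, -1.6]
grip_width: 0.0466
```

carry_out(
  targets=[
    [0.4, 0, 2, 0, 0, 0, 255],
    [0.4, 0, 2, 0, 0, 0, 255],
    [0, 0, 0, 0, 0, 0, 255],
  ],
)

```text
clock: 29.65
position: [0.4362, -0.3398, 0.025]
tool_rot: [3.14, 0.207, -3.107]
force: [-0.3, 0.0, -1.5]
grip_width: 0.0462
```

carry_out(
  targets=[
    [0.4, 0, 2, 0, 0, 0, 255],
    [0.2, 0, 1, 0, 0, 0, 255],
    [0, 0, 0, 0, 0, 0, 255],
  ],
)

```text
clock: 29.9
position: [0.4362, -0.3398, 0.022]
tool_rot: [3.14, 0.207, -3.107]
force: [0.2, 0.3, -1.2]
grip_width: 0.0467
```

```bash
cat > meas.py <<'E'
from go import *
f=bot.grab_frame("wrist");T=wristT(f,s);P=cloud(f,T);M=toolT(s)[:3,:3]
m=(f["z_map"]>0)&(np.hypot(P[...,0]-.432,P[...,1]+.34)<.026)&(abs(P[...,1]+.34)<.017)&(P[...,2]>.025)&(P[...,2]<.09);z=P[m][:,2];h,e=np.histogram(z,np.arange(.025,.09,.002));print([(round(a,3),int(b)) for a,b in zip(e,h) if b>60])
H=hsv(f);r=(f["z_map"]>0)&((H[...,0]<3)|(H[...,0]>172))&(H[...,1]>120)
for b in blobs(r,15): print("red",b[0].round(1),b[1],P[b[2]].mean(0).round(4),P[b[2]].min(0).round(4),P[b[2]].max(0).round(4))
cv2.imwrite("pics/w13.png",f["color"][...,::-1])
g=bot.grab_frame("side");np.savez("side13.npz",**g);P=cloud(g,g["cam_to_world"]);H=hsv(g);r=(g["z_map"]>0)&((H[...,0]<3)|(H[...,0]>172))&(H[...,1]>120)&(abs(P[...,0]-.432)<.05)&(abs(P[...,1]+.34)<.05)
for b in blobs(r,2): print("side red",b[0].round(1),b[1],P[b[2]].mean(0).round(4))
E
python3 meas.py
```

```text
[ 0.4362 -0.3398  0.022 ] [ 3.14   0.207 -3.107] 29.9 q [ 0.793  0.69  -0.218  2.045  0.034  0.257  2.209] F [ 0.2  0.3 -1.2] w 0.0467
[(np.float64(0.033), 65), (np.float64(0.035), 373), (np.float64(0.037), 601), (np.float64(0.039), 638), (np.float64(0.041), 413), (np.float64(0.045), 126), (np.float64(0.047), 1049), (np.float64(0.049), 5203), (np.float64(0.051), 812), (np.float64(0.053), 140), (np.float64(0.055), 158), (np.float64(0.057), 166), (np.float64(0.059), 161), (np.float64(0.061), 188), (np.float64(0.063), 250), (np.float64(0.065), 340), (np.float64(0.067), 278)]
red [270.3 380. ] 184 [ 0.5123 -0.3386  0.0173] [ 0.4998 -0.348   0.0149] [ 0.5179 -0.3295  0.0291]
```

carry_out(
  targets=[
    [0.2, 0, 1, 0, 0, 0, 255],
    [0.2, 0, 1, 0, 0, 0, 255],
    [0, 0, 0, 0, 0, 0, 255],
  ],
)

```text
clock: 30.25
position: [0.4361, -0.3397, 0.02]
tool_rot: [3.14, 0.207, -3.107]
force: [-0.8, -0.1, 0.8]
grip_width: 0.0467
```

carry_out(
  targets=[
    [0.2, 0, 1, 0, 0, 0, 255],
    [0.2, 0, 1, 0, 0, 0, 255],
    [0, 0, 0, 0, 0, 0, 255],
  ],
)

```text
clock: 30.5
position: [0.4361, -0.3397, 0.0179]
tool_rot: [3.14, 0.207, -3.107]
force: [-1.1, 1.1, -0.3]
grip_width: 0.0464
```

carry_out(
  targets=[
    [0.15, 0, 0.7, 0, 0, 0, 255],
    [0, 0, 0, 0, 0, 0, 255],
  ],
)

```text
clock: 30.67
position: [0.4362, -0.3397, 0.0173]
tool_rot: [3.14, 0.207, -3.107]
force: [-1.7, 1.4, 1.6]
grip_width: 0.0467
```

carry_out(
  targets=[
    [0.15, 0, 0.7, 0, 0, 0, 255],
    [0, 0, 0, 0, 0, 0, 255],
  ],
)

```text
clock: 30.83
position: [0.4362, -0.3397, 0.0166]
tool_rot: [3.14, 0.207, -3.107]
force: [-2.3, 0.4, 1.7]
grip_width: 0.0466
```

carry_out(
  targets=[
    [0.15, 0, 0.7, 0, 0, 0, 255],
    [0, 0, 0, 0, 0, 0, 255],
  ],
)

```text
clock: 31.0
position: [0.4362, -0.3397, 0.0158]
tool_rot: [3.14, 0.207, -3.107]
force: [-1.3, 1.0, 1.4]
grip_width: 0.0466
```

carry_out(
  targets=[
    [0.1, 0, 0.5, 0, 0, 0, 255],
    [0, 0, 0, 0, 0, 0, 255],
  ],
)

```text
clock: 31.17
position: [0.4362, -0.3397, 0.0156]
tool_rot: [3.14, 0.207, -3.107]
force: [-4.6, 1.8, 9.4]
grip_width: 0.0467
```

carry_out(
  targets=[
    [0.1, 0, 0.5, 0, 0, 0, 255],
    [0, 0, 0, 0, 0, 0, 255],
  ],
)

```text
clock: 31.33
position: [0.4363, -0.3397, 0.0154]
tool_rot: [3.14, 0.207, -3.106]
force: [-7.0, 3.6, 18.0]
grip_width: 0.0463
```

carry_out(
  targets=[
    [0.1, 0, 0.4, 0, 0, 0, 255],
    [0, 0, 0, 0, 0, 0, 255],
    [-0.2, 0, -1, 0, 0, 0, 255],
    [0, 0, 0, 0, 0, 0, 140],
    [0, 0, 0, 0, 0, 0, 80],
  ],
)

```text
clock: 31.75
position: [0.4364, -0.3399, 0.0155]
tool_rot: [3.14, 0.207, -3.107]
force: [-0.2, 0.7, -0.3]
grip_width: 0.0572
```

carry_out(
  targets=[
    [0, 0, 0, 0, 0, 0, 40],
    [0, 0, 0, 0, 0, 0, 30],
    [0, 0, 0, 0, 0, 0, 30],
    [-0.6, 0, -3, 0, 0, 0, 30],
    [-1, 0, -5, 0, 0, 0, 30],
  ],
)

```text
clock: 32.17
position: [0.4359, -0.3396, 0.0236]
tool_rot: [3.139, 0.206, -3.107]
force: [-0.6, 0.9, 0.3]
grip_width: 0.0754
```

carry_out(
  targets=[
    [-4.1, 0, -20, 0, 0, 0, 30],
    [-4.1, 0, -20, 0, 0, 0, 30],
    [-4.1, 0, -20, 0, 0, 0, 30],
    [-4.1, 0, -20, 0, 0, 0, 30],
    [-4.1, 0, -20, 0, 0, 0, 30],
  ],
)

```text
clock: 32.58
position: [0.4356, -0.3399, 0.1273]
tool_rot: [3.14, 0.207, -3.107]
force: [-0.2, 0.5, -0.6]
grip_width: 0.0755
```

carry_out(
  targets=[
    [-4.1, 0, -20, 0, 0, 0, 30],
    [0, 0, 0, 0, 0, 0, 30],
    [0, 0, 0, 0, 0, 0, 30],
    [0, 0, 0, 0, 0, 0, 30],
  ],
)

```text
clock: 32.92
position: [0.4353, -0.3399, 0.1461]
tool_rot: [3.14, 0.207, -3.107]
force: [0.3, 0.7, 0.1]
grip_width: 0.0752
```

```bash
python3 - <<'E'
from go import *
from chk import chk
f=bot.grab_frame("wrist");T=wristT(f,s);cv2.imwrite("pics/w14.png",f["color"][...,::-1])
g=bot.grab_frame("side");G=g["cam_to_world"];t=bot.grab_frame("top")
for n,x,y,r in(("small",.432,-.34,.024),("sample_s",.5225,-.3385,.024),("large",.429,-.1225,.03),("sample_l",.526,-.1185,.03)):
    print(n)
    for a,b in((f,T),(g,G),(t,t["cam_to_world"])):
        try: chk(a,b,x,y,r)
        except Exception as e: print("-",e)
f0=dict(np.load("top0.npz"));d=np.abs(f0["color"].astype(int)-t["color"]).max(-1)>60
for b in blobs(cv2.morphologyEx(d.astype(np.uint8),cv2.MORPH_OPEN,np.ones((3,3))),12): print("changed",b[0].round(),b[1])
P=cloud(g,G);h=hsv(g);z=P[...,2];m=(h[...,0]>50)&(h[...,0]<90)&(h[...,1]>90)&(z>.26)&(z<.296);b=max(blobs(m,100),key=lambda b:b[1]);print("flap",P[b[2]].mean(0).round(4))
E
```

```text
[ 0.4353 -0.3399  0.1461] [ 3.14   0.207 -3.107] 32.92 q [ 0.836  0.47  -0.267  1.992 -0.009  0.529  2.221] F [0.3 0.7 0.1] w 0.0752
small
wheel at 432.1 -339.7 r 24.2 top z 0.0441 p90 0.0451 slope [-0.002 -0.001] n 3352
wheel at 432.0 -338.0 r 24.0 top z 0.044 p90 0.0469 slope [-0.008 -0.017] n 143
wheel at 431.1 -337.7 r 22.7 top z 0.0452 p90 0.0495 slope [-0.007 -0.003] n 80
sample_s
wheel at 522.2 -338.1 r 24.4 top z 0.0444 p90 0.0518 slope [ 0.    -0.001] n 2053
wheel at 525.2 -337.2 r 28.0 top z 0.0445 p90 0.0508 slope [ 0.005 -0.013] n 137
wheel at 519.3 -334.1 r 24.2 top z 0.0443 p90 0.0498 slope [-0.012  0.006] n 167
large
wheel at 437.4 -144.5 r 18.9 top z 0.0438 p90 0.0448 slope [ 0.082 -0.096] n 424
wheel at 430.5 -121.2 r 31.9 top z 0.0438 p90 0.0464 slope [0.005 0.011] n 315
wheel at 426.3 -119.5 r 29.9 top z 0.0446 p90 0.0488 slope [0.023 0.008] n 284
sample_l
wheel at 525.7 -118.4 r 30.6 top z 0.0439 p90 0.0502 slope [-0.011  0.061] n 2379
wheel at 526.7 -117.5 r 31.9 top z 0.0437 p90 0.0475 slope [-0.013  0.011] n 295
wheel at 523.2 -114.6 r 29.8 top z 0.0444 p90 0.0496 slope [0.001 0.004] n 269
changed [195. 223.] 30
changed [437. 305.] 3523
changed [390. 275.] 80
changed [398. 272.] 12
changed [460. 294.] 86
changed [433. 382.] 4964
changed [545. 383.] 1799
changed [503. 375.] 102
changed [514. 372.] 30
flap [0.6135 0.2081 0.2892]
```

Both wheels sit level with their samples. The bystanders and flap haven't moved, and the gripper is clear, so I'm handing in.

```bash
python3 -c "
from workcell import bot
print(bot.job_done())"
```

```text
the job is handed in; nothing more can be done
None
```

I moved both wheels from their pegs to the free posts of their own rows, pressed them home and released them, then handed the job in at about 33 s. No verdict was reported.

- **Large wheel:** after release its centre was at (429, −122) mm. Its top face was about 43.7 mm high, against 43.9 mm for its sample. It was pressed to about 35 N.
- **Small wheel:** its centre was at (432, −340) mm. Its top face was 44.1 mm high, against 44.4 mm for its sample. The last reading during pressing was 18 N, followed by one small unread 0.4 mm push.
- **Flatness:** right after release the wrist camera showed both wheels level within about 0.003 rad.
- **Surroundings:** the flap edge read within 0.5 mm of its starting place. A before-and-after comparison of the top view showed no change at the strip, the arc or the brass plate.
- **Arm at the end:** the gripper was open and clear of everything, about 0.15 m up.

**What disagreed or went wrong:**
- The first approach to the pegs stalled near a wrist joint limit. I worked out the arm's kinematics from its logged poses and took another route.
- Views from the side put the small post about 4 mm off, so I used the centred views.
- The small collar gave less drag (about 3 N) than the stated 5 N.
- In the last wrist picture the large wheel was only partly in view, so that fit was no use. For that wheel I relied on the side and top views, plus the wrist view taken just after its release.

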